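# Swap the fume extractor's filter cartridge

## Robot

A 6-joint arm with a two-finger parallel gripper is mounted at the origin on a cart in front of the work surface, level with it; the furniture and walls round the work are solid. World frame = base frame: x ahead of the robot, y to its left, z up, the work surface at z = 0. Lengths are in mm, angles in rad, forces in N, time in s.
With the tool pointing down it reaches from about 300 to 875 mm from the base axis. Payload 6.4 kg.
Tool frame: the origin (TCP) lies midway between the tips of the shut fingers; the grasp point (between the pads) lies bot.tcp_to_grasp behind it (bot.tcp_to_grasp is the distance from the TCP to the grasp point, in mm); y points along the fingers, x is the direction in which the jaws open and shut, and the axes are right-handed (so a half turn about y gives the same grasp; the last joint's range is limited). The gripper opens to 85 mm and grips with 20 to 120 N. Pads are 22 mm wide; open, the fingers measure 114 mm over their backs; the gripper's body (76 mm by 85 mm) begins 54 mm behind the grasp point. The pads swing forward as they close: fully open they stand 13 mm farther back than shut.
Start: joints at [-0.206, 0.181, 1.607, -0, 1.354, -0.206], TCP at [575.014, 0.015, 231.288] pointing down, gripper open.
Joint ranges: [-2.99, 2.99], [-0.89, 2.07], [0.3, 2.58], [-1.14, 4.28], [0, 2.63], [-3.12, 3.12]. Speed limits (rad/s): [2.57, 2.57, 3.01, 3.14, 3.14, 3.14].

## Interface

Orientations are given as a 3x3 rotation matrix whose columns are the frame's x, y, z axes.
In Python, from rig import bot gives the robot as it stands. The module is installed in compiled form; this text tells all that it offers.
- The arm moves only by the tool play_rows, never from a script. Its argument "steps" is a list of rows, each a list of 7 numbers: the opening, from -1 (shut) to 1 (fully open), so that 0 is half open, then the shift along the tool's x, y, z as a fraction of full scale, then the turn, a rotation vector about the tool's x, y, z as a fraction of full scale. A call has 1 to 12 rows; each row is the pose to reach, as a shift and turn from the pose commanded when the call began, along the tool's axes at that moment, turning the shorter way round; what a row does not reach only later rows make up. Full scale, the value 1, is 0.3 m for a shift and pi rad for a turn. A row lasts 1/8 s, in which the tool goes at most 62.5 mm and 10.7 degrees, less where a joint would pass 70% of its speed; a pose out of reach is approached as far as the arm can. A call with a number of a shift or a turn outside -1 to 1 is refused whole. A call with a gripper value outside its range is refused whole. The fingers move at their own pace and stop on an object; the grip force is fixed at half the most. Time passes only in rows, so rows that repeat a pose let the fingers close. It gives the time, the measured TCP pose, the force and the opening at its end, in the units of the state.
- bot.sense(): the state, without advancing time (a new reading comes with each control period).
- bot.get_image(name): name is "scene" or "side" or "wrist"; returns a dict with "image" (400x640x3 uint8, blue, green, red), "z_map" (400x640 float32, mm along the optical axis (not along the pixel's ray), 0 where there is no reading), "fx", "fy", "cx", "cy" (pixels), "R" (3x3) and "t" (3): a world point X has camera coordinates R X + t; the wrist camera has in their place "tool_from_camera" (4x4, takes a point from camera to tool coordinates, whose origin is the TCP and whose axes are the tool frame's). Camera axes: x right, y down, z forward; pixel columns grow to the right and rows downward; lengths in mm; the calibration is good to about 2 mm. A picture is of the moment at which its call begins: read the wrist's pose just before it.
- bot.close_job(): hands the job in, once; it reports no verdict.
The state is a dict: "time_s": time; "joint_positions": joint angles; "qvel": joint speeds; "effort": joint torques, N m; "ee_pos": TCP position; "tcp_rot": TCP orientation; "contact_force": force on the tool from outside, world axes, zero at the start; "moment": the same for the moment, N m; "finger_gap": finger opening in mm.
Only numpy, scipy, OpenCV 4.12 (cv2) and the standard library are available. Lean on these libraries where they do the work, as an engineer would, in place of code of your own. Each camera call takes 0.05 s, during which the arm holds its last target.

## Task

Change the filter of the solder-fume extractor: squeeze the latch tab of the used cartridge, draw it out of the sloping bay and hang it by its bar on the service stand, coming in level from the open side of the hook and lowering the bar into the throat. Then take the spare cartridge that stands on the bench and slide it fully home in the bay so that its latch tab springs back out. Let go of both cartridges, never let one fall over, and leave the other things on the bench where they are.

Things in the scene. Friction and masses are not known exactly. Their poses are not given: they have to be found in the camera images.
- used_bar (a point): Used cartridge, at first latched in the extractor's bay with only its handle showing; 0.18 kg. Point: middle of its steel hanging bar (10 mm round, along y), 113 mm above the underside. z up along the cartridge, x through its thickness. Handle: two grey cheeks 24 mm thick (x), outer faces at y = -22 and +22 mm, from 31 mm below to 7 mm above the bar's middle.
- used_box (a point): Middle of the used cartridge's box, half-way up it, 72 mm below the bar's middle; axes as used_bar. Box: black, white pleats in both wide faces, 56 mm wide (y), 34 mm thick (x), 82 mm tall, lower edges rounded 6 mm. Between the box's top, the bar and the cheeks is the handle's open window, 24 mm wide (y), 26 mm high, clear through along x.
- used_pad (a point): Middle of the outer face of the used cartridge's latch tab: a ribbed black thumb pad, 10 mm wide (x), 26 mm high, on the handle's +y cheek, standing 6.5 mm proud of it. Handle over pad and opposite cheek: 50.5 mm, squeezed flush 44 mm. Pinch along y, one finger on the pad and one on the opposite cheek, about 7 mm below the bar's middle.
- used_latch (a joint): Travel (m) of the used cartridge's latch tab: 0 = sprung out, nose 6.5 mm out of the box's +y side (42 to 53 mm below the bar's middle) and catching under the bay's plate; 0.0065 = pressed flush with the cheek, nose drawn in, cartridge free; stop at 0.0075. Spring 3 N at 0, 7 N flush. Holding the handle by the pad keeps it pressed.
- spare_bar (a point): Spare cartridge, standing upright and loose on the bench at the right, the same in size and looks as the used one. Point: middle of its hanging bar, 113 mm above its underside; axes, handle and cheeks as for used_bar.
- spare_pad (a point): Middle of the outer face of the spare cartridge's latch tab, on its +y cheek; sizes as for used_pad.
- spare_latch (a joint): Travel (m) of the spare cartridge's latch tab: 0 = sprung out, 0.0065 = flush with the cheek; as for used_latch.
- extractor: Fume extractor: fixed grey console, 184 mm deep (x), 160 mm wide (y), 133 mm high at the back, 57 mm at the front, louvres in front. Its black top plate slopes 30 degrees down towards its front (-x), and the bay's mouth is in that plate. Origin: centre of its underside.
- bay_home (a point): Where the middle of the bar lies when a cartridge is fully home. z is the bay's axis, square to the sloping plate, leaning 30 degrees from vertical towards the extractor's front; cartridges move along it. x points up the slope, y across. The bay's floor is 113 mm below this point along z. A cartridge fits either way round (half turn about z).
- bay_mouth (a point): Centre of the bay's mouth in the sloping plate, 33 mm below bay_home along z, same axes. The mouth is 38 mm (x) by 60 mm (y): 2 mm of play on each side of a cartridge. Under the plate, 7 mm thick, the bay is wider in y on both sides, so that the latch nose catches beneath it.
- stand: Service stand, fixed: 130 x 100 mm dark base plate and a 20 mm square aluminium post, 174 mm high, with a flat-steel hook that points level to the stand's -x. Origin: centre of its underside, z up.
- hook_throat (a point): Where the middle of the bar lies when it rests in the hook's throat, along y. Axes as the stand: z up, the hook points to -x and is open there. The throat's floor is 5 mm below this point, its back 10 mm to +x (the arm behind it is 3 mm higher than this point), the lip 10 mm to -x, the post's face 34 mm to +x, its top 19 mm higher. Hook: 12 mm wide in y.
- hook_lip (a point): Top of the hook's upturned lip, its free end, 12.5 mm to -x of hook_throat and 4 mm above it. Lip and hook together are 16 mm high. The bar comes level from -x to +x with its underside over the lip and the lip in the handle's window (bar's middle 9 to 18 mm above hook_throat), and is then lowered.
- side_cutter: bystander, to be left where it is: red-handled cutters lying near the bench's front edge; origin at the centre of its underside
- driver_red: bystander, to be left where it is: screwdriver with red handle lying near the front edge; origin at the centre of its underside
- hex_keys: bystander, to be left where it is: set of hex keys in a small holder near the front edge, left; origin at the centre of its underside
- solder_spool: bystander, to be left where it is: white spool at the right; origin at the centre of its underside
- grommet_jar: bystander, to be left where it is: small clear jar with black lid behind, left of the extractor; origin at the centre of its underside
- sensor_box_a: bystander, to be left where it is: flat black instrument pod at the right, 60 x 110 x 29 mm; origin at the centre of its underside
- tweezers: bystander, to be left where it is: steel tweezers lying near the front edge; origin at the centre of its underside

How it is judged (in metres and radians):
On the way, in this order (a step that is already met when the one before it is completed fails the run):
1. the used cartridge is drawn clear of the bay (z of used_bar in the frame of bay_home above 0.085 m), for 0.1 s.
2. the used cartridge hangs by its bar in the hook's throat, released and at rest (x of used_bar in the frame of hook_throat between -0.006 and 0.006 m and y of used_bar in the frame of hook_throat between -0.01 and 0.01 m and z of used_bar in the frame of hook_throat between -0.004 and 0.004 m and angle between used_bar's own z axis and vertical below 0.2 rad and contact force between the fingers and used below 0.05 N and linear speed of used below 0.02 m/s), for 0.3 s.
3. the spare cartridge is fully home in the bay with its latch tab sprung out (x of spare_bar in the frame of bay_home between -0.004 and 0.004 m and y of spare_bar in the frame of bay_home between -0.004 and 0.004 m and z of spare_bar in the frame of bay_home between -0.003 and 0.003 m and angle between the z axis of spare_bar and the z axis of bay_home, either way round below 0.07 rad and value of joint spare_latch below 0.0015 m), for 0.2 s.
At the end, for the whole second after the job is handed in: Used cartridge hangs in the throat (bar within 6 mm along, 10 mm across, 4 mm in height of its rest point, within 0.2 rad of upright); spare home in the bay (within 4 mm sideways, 3 mm in depth, 0.07 rad) with its tab out (under 1.5 mm); both released and at rest (all of step 2 and all of step 3 and contact force between the fingers and spare below 0.05 N and linear speed of spare below 0.02 m/s); the robot touches nothing.
It fails at once if a cartridge is tipped over (more than 70 degrees from upright) (angle between any of used_bar, spare_bar's own z axis and vertical above 1.22 rad).
It fails at once if another loose thing on the bench is moved by more than 40 mm (distance of any of side_cutter, driver_red, hex_keys, solder_spool, grommet_jar, sensor_box_a, tweezers from where it was at the start of the episode above 0.04 m).
It also fails if it takes over 61 s, if anything falls off the work surface, if the arm or the gripper's body presses on something with over 40 N, if the wrist force passes 120 N, or if a joint passes its speed limit or range.

## Working session

There is one attempt and no reset: what is moved stays moved. The work goes in short steps, Python scripts to look and compute and a tool call to move; the robot and the scene stay as the last step left them, time stands still between calls to the robot, and variables do not carry over. Pictures are saved under pics/ and viewed, and the job is handed in when it is done.

Besides the shell and the picture viewer there is one more tool, called after "Emit:" as name([rows], argument=value, ...), one row to a line, values as JSON. play_rows: Moves the arm, as the interface text tells. Shift numbers are shares of 0.3 m and turn numbers shares of pi rad, none past 1 either way. Its arguments: {"type":"object","properties":{"steps":{"type":"array"}},"required":["steps"]}

```bash
mkdir -p pics; ls; python3 - <<'E'
from rig import bot
import cv2,numpy as np,pickle
print(bot.tcp_to_grasp); s=bot.sense(); print(s)
d={}
for n in("scene","side","wrist"):
    im=bot.get_image(n); d[n]=im; cv2.imwrite(f"pics/{n}0.png",im["image"])
    print(n,{k:v for k,v in im.items() if k not in("image","z_map")})
pickle.dump((s,d),open("d0.pkl","wb"))
E
```

```text
pics
18.700000000000003
{'time_s': 0.0, 'joint_positions': array([-2.06316734e-01,  1.81554824e-01,  1.60801811e+00, -6.89980350e-06,
        1.35382647e+00, -2.06331424e-01]), 'qvel': array([ 0.00106492,  0.00047519, -0.00076694,  0.00058856,  0.00240267,
        0.00018029]), 'effort': array([ 3.41415571e-04, -4.44869328e+01, -3.51340663e+01, -2.51131587e-04,
        9.11703974e-03,  3.43231875e-05]), 'ee_pos': array([5.74432500e+02, 1.24462548e-01, 2.30371539e+02]), 'tcp_rot': array([[ 9.99998434e-01, -1.76981181e-03, -1.58594498e-05],
       [ 1.65028516e-05,  3.63528474e-04,  9.99999934e-01],
       [-1.76980593e-03, -9.99998368e-01,  3.63557112e-04]]), 'contact_force': array([-0.46973242, -0.6339381 , -0.97061568]), 'moment': array([-0.02900537,  0.06019753,  0.0501201 ]), 'finger_gap': 85.49179658066728}
scene {'fx': 367.23565532015664, 'fy': 367.23565532015664, 'cx': 327.99682943007747, 'cy': 203.71308335408077, 'R': array([[ 0.48424648, -0.87461057, -0.02370012],
       [-0.36466905, -0.17713557, -0.91413318],
       [ 0.79531241,  0.45130847, -0.40472068]]), 't': array([-230.40999289,  297.36122249,  888.12864976])}
side {'fx': 440.7448159428442, 'fy': 440.7448159428442, 'cx': 315.527339765635, 'cy': 205.46608822051084, 'R': array([[-0.95407995, -0.29951073, -0.00497663],
       [-0.16180345,  0.52925788, -0.83288999],
       [ 0.25209341, -0.79383841, -0.5534162 ]]), 't': array([ 495.57448462,  169.09955579, 1163.10520827])}
wrist {'fx': 336.68093480453877, 'fy': 336.68093480453877, 'cx': 316.7954526103578, 'cy': 206.9686285498293, 'tool_from_camera': array([[ 9.99999304e-01,  1.08617150e-03, -4.61453480e-04,
        -9.85152182e-03],
       [ 7.80359081e-04, -3.15271193e-01,  9.49001299e-01,
        -1.42313882e+02],
       [ 8.85295177e-04, -9.49000998e-01, -3.15271821e-01,
         8.10211123e+01],
       [ 0.00000000e+00,  0.00000000e+00,  0.00000000e+00,
         1.00000000e+00]])}
```

View pics/scene0.png

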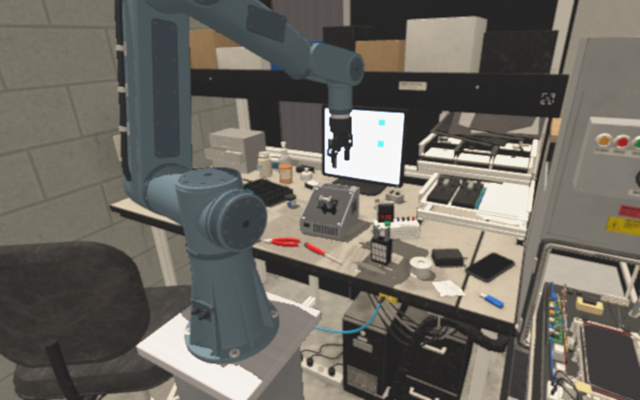

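View pics/side0.png

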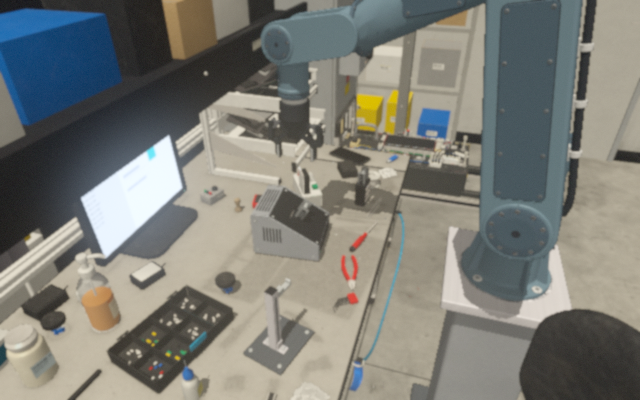

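View pics/wrist0.png

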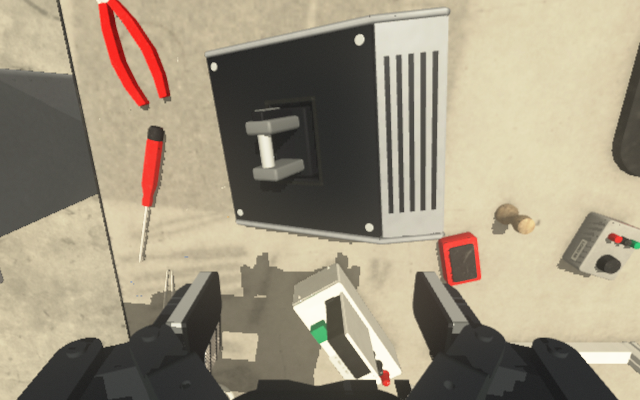

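```bash
cat > h.py <<'E'
import numpy as np,cv2,pickle
def world(im,u,v,s=None,z=None):
    """pixel->world using z_map or given depth"""
    u=np.asarray(u);v=np.asarray(v)
    d=im["z_map"][v.astype(int),u.astype(int)] if z is None else z
    c=np.stack([(u+0.0-im["cx"])/im["fx"]*d,(v-im["cy"])/im["fy"]*d,d*np.ones_like(u,float)],-1)
    if "R" in im: return (c-im["t"])@im["R"]
    T=im["tool_from_camera"]; p=c@T[:3,:3].T+T[:3,3]
    return p@s["tcp_rot"].T+s["ee_pos"]
def proj(im,X,s=None):
    X=np.asarray(X,float)
    if "R" in im: c=X@im["R"].T+im["t"]
    else:
        T=im["tool_from_camera"]; p=(X-s["ee_pos"])@s["tcp_rot"]; c=(p-T[:3,3])@T[:3,:3]
    return np.stack([c[...,0]/c[...,2]*im["fx"]+im["cx"],c[...,1]/c[...,2]*im["fy"]+im["cy"]],-1)
E
python3 - <<'E'
from h import *
s,d=pickle.load(open("d0.pkl","rb"))
def crop(n,x0,y0,x1,y1,k,f):
    c=d[n]["image"][y0:y1,x0:x1]; cv2.imwrite(f"pics/{f}.png",cv2.resize(c,None,fx=k,fy=k,interpolation=cv2.INTER_CUBIC))
crop("scene",290,170,490,310,4,"sc1")
crop("side",230,160,400,380,2.7,"si1")
crop("wrist",195,5,455,245,3,"wr1")
w=d["wrist"]
for (u,v) in [(150,20),(230,300),(340,60),(340,210),(230,100),(250,200),(290,125),(280,172),(266,150),(420,100),(340,290)]:
    print(u,v,np.round(world(w,u,v,s),1))
sd=d["side"]
for (u,v) in [(275,340),(290,347),(272,300),(287,283),(300,265),(310,220)]:
    print("side",u,v,np.round(world(sd,u,v),1))
sc=d["scene"]
for (u,v) in [(380,252),(383,236),(388,215),(420,265),(330,200)]:
    print("scene",u,v,np.round(world(sc,u,v),1))
E
```

```text
150 20 [ 4.091e+02  1.514e+02 -3.000e-01]
230 300 [ 461.8 -170.2   -2.1]
340 60 [590.1 104.3 118.7]
340 210 [592.9  -7.2 114.5]
230 100 [498.3  77.1  65.1]
250 200 [510.2 -14.   65.5]
290 125 [554.   60.  114.6]
280 172 [547.1  27.7 130.6]
266 150 [537.2  43.3 127.5]
420 100 [644.3  78.1 132.1]
340 290 [ 599.7 -123.7   47.5]
side 275 340 [474.9 424.4  42.4]
side 290 347 [448.3 409.   11.4]
side 272 300 [473.4 425.9 161.6]
side 287 283 [466.2 363.2 151.4]
side 300 265 [519.2 140.1  -0.7]
side 310 220 [523.2  37.9  77.1]
scene 380 252 [ 412.3 -214.7   44. ]
scene 383 236 [ 443.5 -210.6   82.2]
scene 388 215 [ 599.7 -168.5   76.4]
scene 420 265 [ 408.1 -337.9   37.2]
scene 330 200 [537.2  22.8 120.7]
```

View pics/sc1.png

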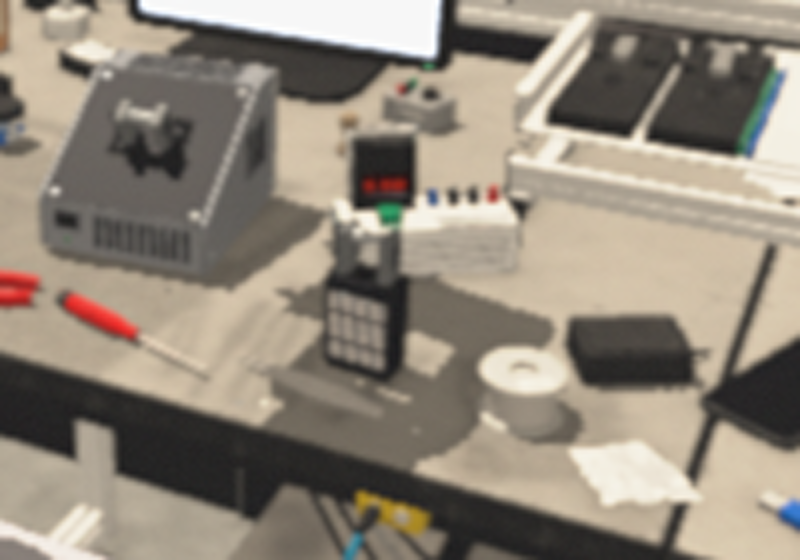

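View pics/si1.png

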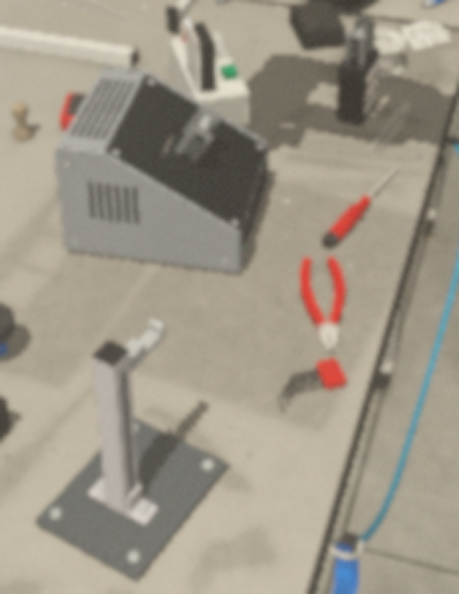

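View pics/wr1.png

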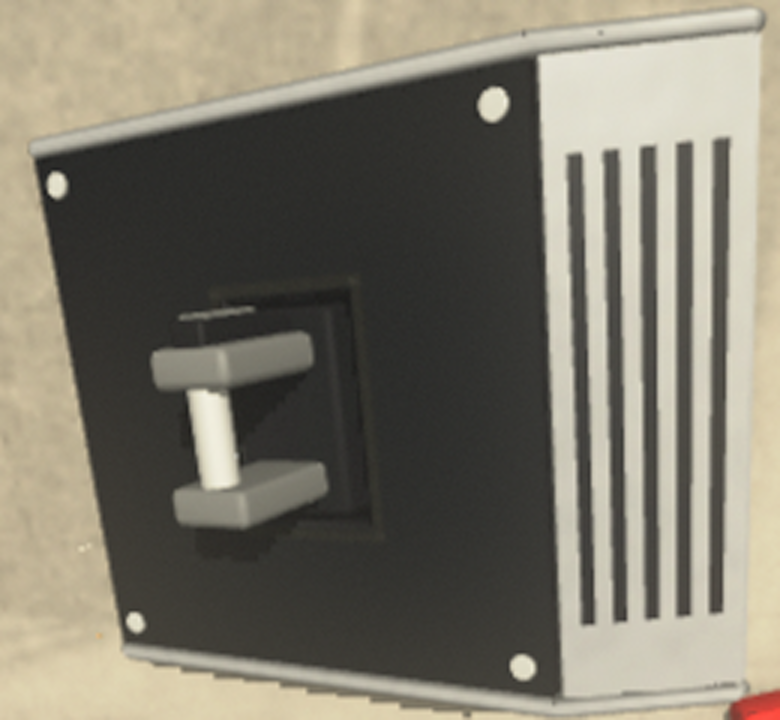

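```bash
python3 - <<'E'
from h import *
s,d=pickle.load(open("d0.pkl","rb")); w=d["wrist"]
vv,uu=np.mgrid[0:400,0:640]
m=(uu>225)&(uu<360)&(vv>50)&(vv<215)
hsv=cv2.cvtColor(w["image"],cv2.COLOR_BGR2HSV)
P=world(w,uu.ravel(),vv.ravel(),s).reshape(400,640,3)
pts=P[m&(hsv[...,2]<60)]
c=np.median(pts,0)
for i in range(5):
    U,S,Vt=np.linalg.svd(pts-pts.mean(0),full_matrices=False); n=Vt[2]*np.sign(Vt[2][2]); r=(pts-pts.mean(0))@n
    pts=pts[abs(r)<max(1.5,2*np.median(abs(r)))]
print(n,np.degrees(np.arccos(n[2])),np.degrees(np.arctan2(n[1],n[0])),len(pts),r.std())
p0=pts.mean(0)
def ray(u,v):
    a=world(w,np.array(u),np.array(v),s,z=100.);b=world(w,np.array(u),np.array(v),s,z=400.)
    dd=b-a;return a+dd*((p0-a)@n/(dd@n))
for q in [(214,66.5),(359.3,39.5),(240,212.3),(369,227)]: print(q,ray(*q).round(1))
# grey handle mask: above plane
hgt=(P-p0)@n
mm=(hgt>12)&(uu>230)&(uu<320)&(vv>100)&(vv<190)
Q=P[mm];H=hgt[mm]
print(Q.shape,H.max(),np.percentile(H,[50,95,99]))
yv=np.array([-n[1],n[0],0]);yv/=-np.linalg.norm(yv); yv*=np.sign(yv[1])
xv=np.cross(yv,n)
print("yv",yv,"xv",xv)
loc=np.stack([(Q-p0)@xv,(Q-p0)@yv,H],-1)
top=loc[loc[:,2]>36]; print(len(top),top.min(0),top.max(0),p0)
E
```

```text
[-0.49757739 -0.04998259  0.86597834] 30.00539304649966 -174.2637727628586 15230 0.5873689080780644
(214, 66.5) [484.8 104.6  58. ]
(359.3, 39.5) [602.2 116.2 126. ]
(240, 212.3) [497.8 -29.1  57.7]
(369, 227) [615.3 -17.4 125.9]
(2173, 3) 229.04529053464904 [ 36.71544154  40.59124768 229.04529053]
yv [-0.09994889  0.99499257 -0.        ] xv [0.86164201 0.08655357 0.50008151]
1153 [-19.03777162 -34.03987148  36.00908848] [154.71079185  22.45097245 229.04529053] [557.57962213  56.81278883  96.99839571]
```

```bash
python3 - <<'E'
from h import *
s,d=pickle.load(open("d0.pkl","rb")); w=d["wrist"]
vv,uu=np.mgrid[0:400,0:640]
P=world(w,uu.ravel(),vv.ravel(),s).reshape(400,640,3)
n=np.array([-0.49757739,-0.04998259,0.86597834]);p0=np.array([557.58,56.813,96.998])
yv=np.array([-.0999489,.9949926,0]);xv=np.cross(yv,n)
hgt=(P-p0)@n
m=(hgt>12)&(hgt<44)&(uu>230)&(uu<320)&(vv>95)&(vv<195)
L=np.stack([(P-p0)@xv,(P-p0)@yv,hgt],-1)
hsv=cv2.cvtColor(w["image"],cv2.COLOR_BGR2HSV)
for lo,hi in[(37,43),(30,37),(20,30)]:
    q=L[m&(hgt>lo)&(hgt<hi)];print(lo,len(q),np.percentile(q,[1,99],axis=0).round(1).tolist())
    h,_=np.histogram(q[:,1],bins=np.arange(-45,35,2));print(h)
# via contour pixel ray on h=40 plane for corners
def ray(u,v,h):
    a=world(w,np.array(u),np.array(v),s,z=100.);b=world(w,np.array(u),np.array(v),s,z=400.)
    dd=b-a;X=a+dd*((p0+n*h-a)@n/(dd@n));return np.array([(X-p0)@xv,(X-p0)@yv]).round(1),X.round(1)
def fu(u,v):return 195+u/3,5+v/3
print("cheek corners")
for q in[(152,352),(152,388),(219,350),(220,388),(175,490),(175,523),(246,492),(243,527)]: print(q,ray(*fu(*q),40))
print("mouth")
for q in[(353,280),(378,535),(210,290)]:print(q,ray(*fu(*q),0))
E
```

```text
37 1006 [[-17.9, -33.1, 37.1], [5.1, 15.7, 41.0]]
[ 0  0  0  0  0 11 56 68 73 75 60 10 19 18 16 17 19 18 16 18 18 17 28 77
 77 74 81 58 30 30 22  0  0  0  0  0  0  0  0]
30 514 [[-14.9, -32.2, 30.1], [5.4, 17.2, 37.0]]
[ 0  0  0  0  0  1 14 18 15 20 41 24 16 18 21 18 18 18 20 21 21 21 15 17
 18 20 18 24 23 21 24  9  0  0  0  0  0  0  0]
20 351 [[-6.6, -33.1, 20.1], [5.9, 17.3, 29.9]]
[ 0  0  0  0  0  5 20 16 20 21 51  1  0  0  0  0  0  0  0  1  0  0  8 22
 25 22 24 33 23 26 26  7  0  0  0  0  0  0  0]
cheek corners
(152, 352) (array([-16.2,   9.2]), array([522.8,  62.5, 123.6]))
(152, 388) (array([-18. ,   0.7]), array([522.1,  53.9, 122.6]))
(219, 350) (array([4.2, 8.6]), array([540.4,  63.8, 133.7]))
(220, 388) (array([2.9, 0. ]), array([540.2,  55.1, 133.1]))
(175, 490) (array([-15.9, -24.6]), array([526.4,  29. , 123.7]))
(175, 523) (array([-17.7, -33.2]), array([525.7,  20.3, 122.8]))
(246, 492) (array([  6.3, -24.7]), array([545.5,  30.8, 134.8]))
(243, 527) (array([  3.9, -33.4]), array([544.3,  21.9, 133.6]))
mouth
(353, 280) (array([17.8, 20.6]), array([570.9,  78.9, 105.9]))
(378, 535) (array([ 17.8, -45.7]), array([577.5,  12.9, 105.9]))
(210, 290) (array([-27.9,  21.8]), array([531.4,  76.1,  83.1]))
```

Emit:
play_rows([
  [1,-0.35,-0.23,1.0,0,0,0],
  [1,-0.35,-0.23,1.0,0,0,0],
  [1,-0.35,-0.23,1.0,0,0,0],
  [1,-0.35,-0.23,1.0,0,0,0],
  [1,-0.35,-0.23,1.0,0,0,0],
  [1,-0.35,-0.23,1.0,0,0,0],
  [1,-0.35,-0.23,1.0,0,0,0],
  [1,-0.35,-0.23,1.0,0,0,0],
])

```text
time_s: 1.15
ee_pos: [470.4, 298.6, 299.5]
tcp_rot: [[1.0, -0.001, 0.002], [-0.002, -0.001, 1.0], [-0.001, -1.0, -0.001]]
contact_force: [-0.3, -0.6, 0.3]
finger_gap: 85.7
```

```bash
cat > snap.py <<'E'
import sys,pickle,cv2
from rig import bot
t=sys.argv[1]; s=bot.sense(); d={}
for n in sys.argv[2:]:
    d[n]=bot.get_image(n); cv2.imwrite(f"pics/{n}_{t}.png",d[n]["image"])
pickle.dump((s,d),open(t+".pkl","wb"))
print(s["time_s"],s["ee_pos"].round(2),s["tcp_rot"].round(4).tolist(),s["contact_force"].round(1),s["finger_gap"],s["joint_positions"].round(3))
E
python3 snap.py stand wrist side
```

```text
1.15 [470.39 298.58 299.48] [[1.0, -0.0011, 0.0015], [-0.0015, -0.001, 1.0], [-0.0011, -1.0, -0.001]] [-0.3 -0.6  0.3] 85.72041095783932 [ 3.530e-01  9.200e-02  1.569e+00 -1.000e-03  1.482e+00  3.540e-01]
```

View pics/wrist_stand.png

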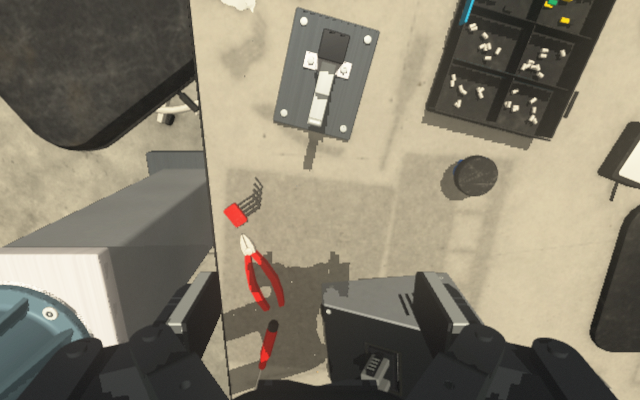

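```bash
python3 - <<'E'
from h import *
s,d=pickle.load(open("stand.pkl","rb")); w=d["wrist"]
cv2.imwrite("pics/st1.png",cv2.resize(w["image"][0:145,260:395],None,fx=4,fy=4,interpolation=cv2.INTER_CUBIC))
vv,uu=np.mgrid[0:400,0:640]
P=world(w,uu.ravel(),vv.ravel(),s).reshape(400,640,3)
r=(uu>270)&(uu<390)&(vv>5)&(vv<150)
# hook
for lo,hi in[(165,185),(120,165)]:
    m=r&(P[...,2]>lo)&(P[...,2]<hi); q=P[m]; print(lo,len(q),q.mean(0).round(1),np.percentile(q,[2,98],axis=0).round(1).tolist())
m=r&(P[...,2]>125)&(P[...,2]<200)&(P[...,1]<412)
q=P[m]; print(len(q)); 
rect=cv2.minAreaRect(q[:,:2].astype(np.float32)); print("hook rect",rect, cv2.boxPoints(rect).round(1).tolist())
a=np.array(q)
o=np.argsort(a[:,1])
for lo in range(340,415,4):
    b=a[(a[:,1]>=lo)&(a[:,1]<lo+4)]
    if len(b):print(lo,len(b),b[:,0].min().round(1),b[:,0].max().round(1),np.percentile(b[:,2],[10,50,90]).round(1))
m=r&(P[...,2]>3)&(P[...,2]<25); b=P[m][:,:2].astype(np.float32); rect=cv2.minAreaRect(b); print("base",rect,P[m][:,2].mean())
m=r&(P[...,2]>166)&(P[...,1]>395); b=P[m][:,:2].astype(np.float32); print("posttop",cv2.minAreaRect(b),P[m][:,2].mean())
E
```

```text
165 854 [481.8 413.3 173.5] [[471.8, 403.1, 169.4], [492.0, 423.6, 175.1]]
120 1014 [473.7 382.  154.2] [[463.7, 357.1, 147.2], [484.4, 405.5, 159.5]]
1389
hook rect ((473.9836730957031, 385.0806884765625), (60.9704475402832, 19.87181282043457), 74.36421203613281) [[456.20001220703125, 358.3999938964844], [475.29998779296875, 353.0], [491.79998779296875, 411.79998779296875], [472.6000061035156, 417.1000061035156]]
352 5 467.7 472.8 [148.1 149.1 153.3]
356 63 461.8 473.6 [154.9 157.9 159. ]
360 85 462.7 474.5 [148.5 150.4 158.2]
364 74 463.6 476.1 [148.7 149.6 150.5]
368 74 464.4 477.0 [148.8 149.6 150.6]
372 75 465.3 477.8 [148.4 149.4 150.3]
376 75 466.2 478.6 [148.6 149.5 150.4]
380 77 467.8 479.9 [149.8 156.9 158.1]
384 93 468.7 481.5 [156.8 157.6 158.4]
388 79 469.5 482.2 [156.6 157.6 158.7]
392 93 470.3 483.0 [156.5 157.5 158.6]
396 80 471.9 484.4 [156.6 157.6 158.5]
400 154 472.6 489.4 [156.4 158.3 173.7]
404 191 470.3 490.2 [157.8 173.4 174.4]
408 171 471.1 491.5 [172.7 173.6 174.5]
base ((478.186279296875, 400.34124755859375), (130.04244995117188, 100.32818603515625), 75.55712127685547) 8.753922795903684
posttop ((481.89984130859375, 413.5440979003906), (20.209436416625977, 19.95728302001953), 75.4504623413086) 173.4936055318923
```

View pics/st1.png

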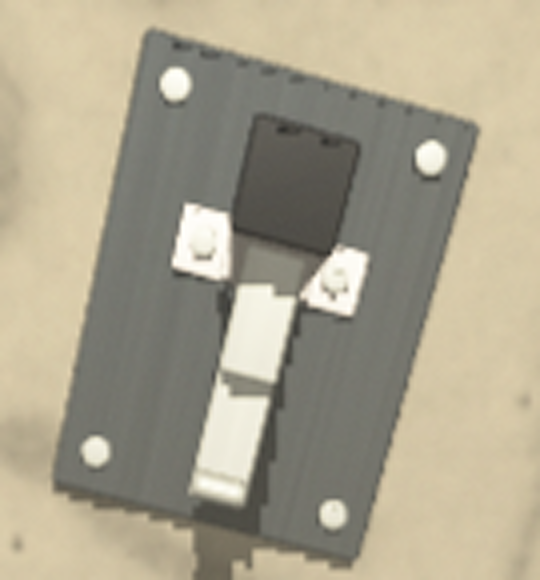

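```bash
cat > plan.py <<'E'
import numpy as np,json,os
from scipy.spatial.transform import Rotation as Ro
R0=np.array([[1,0,0],[0,0,1],[0,-1,0]],float)
n=np.array([-0.4975,-0.0499,0.8660]);n/=np.linalg.norm(n)
yv=np.array([-.0998,.9950,0]);yv/=np.linalg.norm(yv);xv=np.cross(yv,n)
home=np.array([557.58,56.813,96.998])-5.7*xv-12.3*yv+33*n
throat=np.array([470.9,370.9,154.8]); sx=np.array([.2504,.9681,0]); sy=np.array([-.9681,.2504,0])
def rot(x,y): 
    x=x/np.linalg.norm(x);y=y/np.linalg.norm(y);return np.stack([x,y,np.cross(x,y)],1)
Rbay=rot(-yv,-n); Rhang=rot(-sy,np.array([0,0,-1.]))
def load():
    if os.path.exists("cmd.json"):
        j=json.load(open("cmd.json"));return np.array(j["R"]),np.array(j["p"])
    return R0,np.array([470.014,300.015,300.288])
def save(R,p): json.dump(dict(R=R.tolist(),p=p.tolist()),open("cmd.json","w"))
def row(R,p,dec=4):
    """rounded row from commanded pose to the target; saved as commanded pose"""
    Rc,pc=load(); t=np.round(Rc.T@(p-pc)/300,dec); r=np.round(Ro.from_matrix(Rc.T@R).as_rotvec()/np.pi,dec)
    return t,r
def apply(t,r):
    Rc,pc=load(); save(Rc@Ro.from_rotvec(np.array(r)*np.pi).as_matrix(), pc+Rc@np.array(t)*300)
def go(R,p,sv=True):
    t,r=row(R,p); print("row",t.tolist(),r.tolist(),"mm",np.linalg.norm(t)*300,"rows",max(np.linalg.norm(t)*300/62.5,np.linalg.norm(r)*180/10.7))
    if sv: apply(t,r); print("cmd",load()[1].round(1))
E
python3 - <<'E'
from plan import *
print(home)
go(Rbay,home+72*n)
E
```

```text
[537.4779843   42.43502094 122.72663547]
row [0.1055, 0.384, -0.8706] [0.1352, 0.4566, -0.1224] mm 287.2068155528347 rows 8.271169154506596
cmd [501.7  38.8 185.1]
```

Emit:
play_rows([
  [1,0.1055,0.384,-0.8706,0.1352,0.4566,-0.1224],
  [1,0.1055,0.384,-0.8706,0.1352,0.4566,-0.1224],
  [1,0.1055,0.384,-0.8706,0.1352,0.4566,-0.1224],
  [1,0.1055,0.384,-0.8706,0.1352,0.4566,-0.1224],
  [1,0.1055,0.384,-0.8706,0.1352,0.4566,-0.1224],
  [1,0.1055,0.384,-0.8706,0.1352,0.4566,-0.1224],
  [1,0.1055,0.384,-0.8706,0.1352,0.4566,-0.1224],
  [1,0.1055,0.384,-0.8706,0.1352,0.4566,-0.1224],
  [1,0.1055,0.384,-0.8706,0.1352,0.4566,-0.1224],
  [1,0.1055,0.384,-0.8706,0.1352,0.4566,-0.1224],
  [1,0.1055,0.384,-0.8706,0.1352,0.4566,-0.1224],
  [1,0.1055,0.384,-0.8706,0.1352,0.4566,-0.1224],
])

```text
time_s: 2.75
ee_pos: [501.9, 38.4, 185.2]
tcp_rot: [[0.1, 0.498, 0.862], [-0.995, 0.049, 0.086], [0.0, -0.866, 0.5]]
contact_force: [0.0, 0.0, 0.1]
finger_gap: 85.1
```

```bash
python3 snap.py pre wrist side; python3 -c "
from plan import *
print(load()[0].round(4).tolist())"
```

```text
2.75 [501.91  38.39 185.21] [[0.0996, 0.4976, 0.8617], [-0.995, 0.0494, 0.0865], [0.0004, -0.866, 0.5]] [0.  0.  0.1] 85.11496137175034 [-0.284 -0.28   2.237  0.289  0.714  1.013]
[[0.0998, 0.4975, 0.8617], [-0.995, 0.0497, 0.0865], [0.0002, -0.866, 0.5]]
```

View pics/wrist_pre.png

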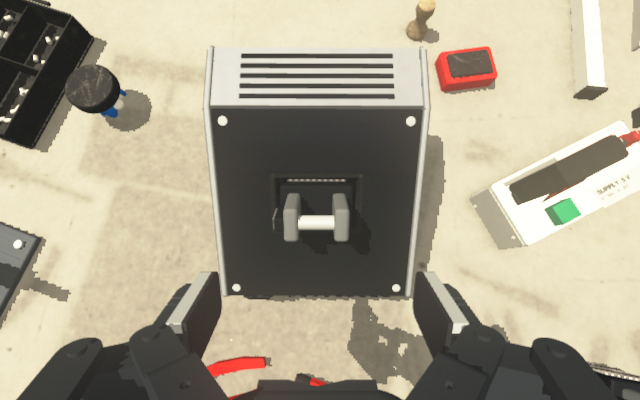

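View pics/side_pre.png

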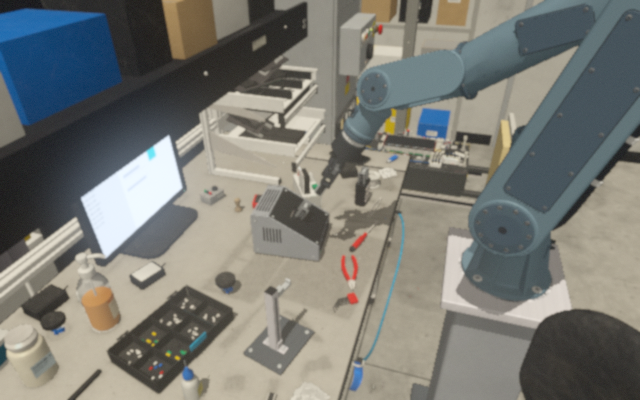

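```bash
python3 - <<'E'
from h import *; import plan as p
s,d=pickle.load(open("pre.pkl","rb")); w=d["wrist"]
for a in [(0,0,0),(0,12,0),(0,-12,0),(12,22,7),(-12,22,7),(12,-22,7),(-12,-22,7),(19,30,-33),(19,-30,-33)]:
    X=p.home+a[0]*p.xv+a[1]*p.yv+a[2]*p.n; print(a,proj(w,X,s).round(1))
cv2.imwrite("pics/pr1.png",cv2.resize(w["image"][165:260,255:375],None,fx=6,fy=6,interpolation=cv2.INTER_CUBIC))
vv,uu=np.mgrid[0:400,0:640]
P=world(w,uu.ravel(),vv.ravel(),s).reshape(400,640,3)-p.home
L=np.stack([P@p.xv,P@p.yv,P@p.n],-1)
q=L[(uu>260)&(uu<375)&(vv>185)&(vv<250)&(L[...,2]>5)&(L[...,2]<10)];print(len(q),np.percentile(q,[1,99],axis=0).round(1))
q=L[(uu>302)&(uu<330)&(vv>205)&(vv<235)&(L[...,2]>-3)&(L[...,2]<10)];print(len(q),np.percentile(q,[1,50,99],axis=0).round(1))
q=L[(uu>225)&(uu<260)&(vv>130)&(vv<270)];print(np.median(q,0))
E
```

```text
(0, 0, 0) [316.1 220.5]
(0, 12, 0) [298.4 220.5]
(0, -12, 0) [333.7 220.6]
(12, 22, 7) [282.2 207.1]
(-12, 22, 7) [283.3 240.9]
(12, -22, 7) [349.9 207.1]
(-12, -22, 7) [348.8 241. ]
(19, 30, -33) [276.5 181.5]
(19, -30, -33) [355.9 181.5]
1079 [[-11.7 -21.1   5. ]
 [ 10.8  26.8   8.3]]
403 [[-5.4 -8.7 -0.1]
 [ 0.8  0.   4.1]
 [ 4.4  8.8  6.2]]
[  4.40971446  56.68904024 -33.18406961]
```

View pics/pr1.png

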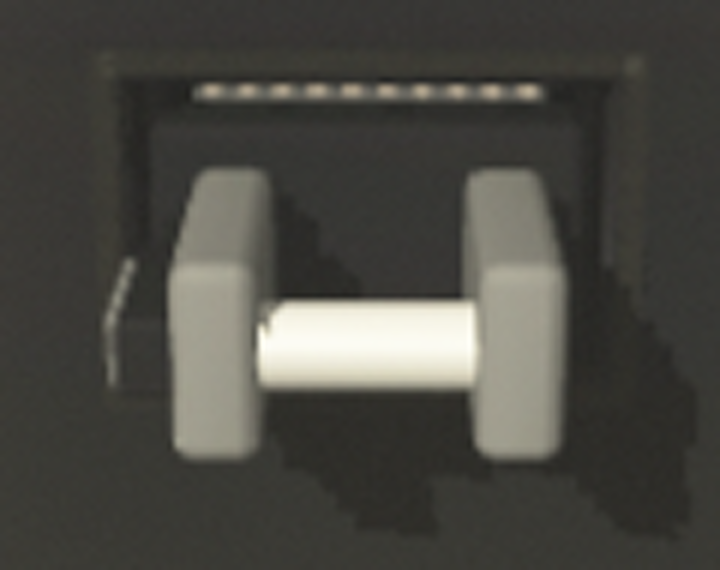

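Emit:
play_rows([
  [1,0,0.1,0,0,0,0],
  [1,0,0.2,0,0,0,0],
  [1,0,0.28,0,0,0,0],
  [1,0,0.3333,0,0,0,0],
  [1,0,0.3333,0,0,0,0],
])

```text
time_s: 3.48
ee_pos: [550.9, 44.0, 97.1]
tcp_rot: [[0.1, 0.495, 0.863], [-0.995, 0.05, 0.087], [-0.001, -0.867, 0.498]]
contact_force: [-0.4, 0.1, 1.3]
finger_gap: 85.7
```

```bash
python3 -c "
from plan import *
apply([0,.3333,0],[0,0,0]);print(load()[1])"; python3 snap.py g0 wrist side
```

```text
[551.41341316  43.80892882  98.49552907]
3.475 [550.86  44.04  97.13] [[0.1002, 0.4951, 0.863], [-0.995, 0.0505, 0.0865], [-0.0007, -0.8674, 0.4977]] [-0.4  0.1  1.3] 85.70529462333457 [-0.233  0.037  2.179  0.378  0.458  0.937]
```

View pics/wrist_g0.png

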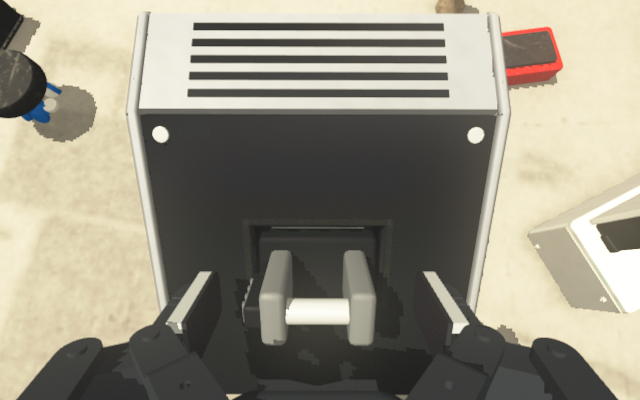

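Fingers straddle the handle (bar at (316,312), pad at (250,300), finger pads at (190,310)/(445,300)). Close.

Emit:
play_rows([
  [-1,0,0,0,0,0,0],
  [-1,0,0,0,0,0,0],
  [-1,0,0,0,0,0,0],
  [-1,0,0,0,0,0,0],
  [-1,0,0,0,0,0,0],
  [-1,0,0,0,0,0,0],
])

```text
time_s: 4.32
ee_pos: [551.7, 43.8, 99.5]
tcp_rot: [[0.1, 0.499, 0.861], [-0.995, 0.05, 0.087], [0.001, -0.865, 0.501]]
contact_force: [-4.8, 0.1, 7.2]
finger_gap: 43.6
```

```bash
python3 snap.py g1 wrist
```

```text
4.325 [551.72  43.79  99.47] [[0.1, 0.4987, 0.861], [-0.995, 0.0496, 0.0868], [0.0005, -0.8654, 0.5012]] [-4.8  0.1  7.2] 43.562997905253845 [-0.233  0.032  2.179  0.378  0.458  0.937]
```

View pics/wrist_g1.png

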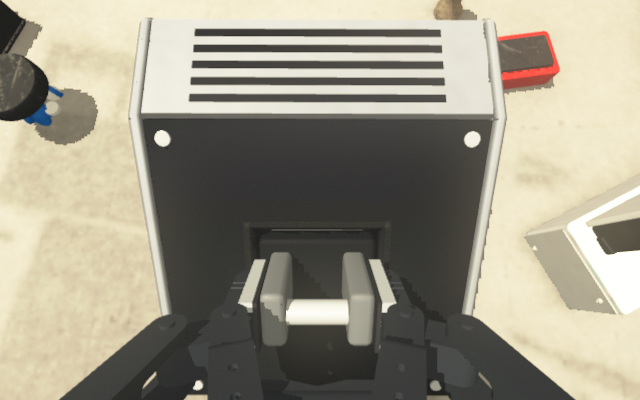

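Emit:
play_rows([
  [-1,0,-0.03,0,0,0,0],
  [-1,0,-0.08,0,0,0,0],
  [-1,0,-0.14,0,0,0,0],
  [-1,0,-0.22,0,0,0,0],
  [-1,0,-0.32,0,0,0,0],
  [-1,0,-0.42,0,0,0,0],
  [-1,0,-0.42,0,0,0,0],
  [-1,0,-0.42,0,0,0,0],
])

```text
time_s: 5.38
ee_pos: [488.3, 37.6, 206.9]
tcp_rot: [[0.1, 0.497, 0.862], [-0.995, 0.05, 0.086], [0.0, -0.866, 0.499]]
contact_force: [-0.3, 0.5, -0.9]
finger_gap: 43.6
```

```bash
python3 -c "
from plan import *
apply([0,-.42,0],[0,0,0]);print(load()[1])"; python3 snap.py g2 wrist side
```

```text
[488.72288352  37.54115173 207.61295418]
5.375 [488.29  37.57 206.86] [[0.0996, 0.4969, 0.8621], [-0.995, 0.0497, 0.0864], [0.0001, -0.8664, 0.4993]] [-0.3  0.5 -0.9] 43.57359329955771 [-0.299 -0.359  2.244  0.277  0.787  1.023]
```

View pics/wrist_g2.png

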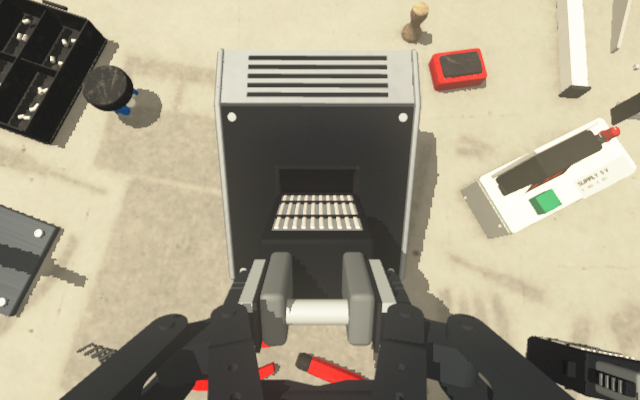

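View pics/side_g2.png

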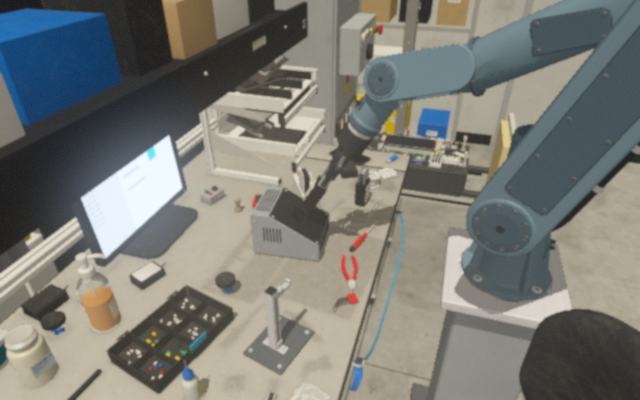

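```bash
python3 - <<'E'
from h import *
s,d=pickle.load(open("g2.pkl","rb")); w=d["wrist"]
T=w["tool_from_camera"]
vv,uu=np.mgrid[0:400,0:640]
z=w["z_map"].astype(float)
c=np.stack([(uu-w["cx"])/w["fx"]*z,(vv-w["cy"])/w["fy"]*z,z],-1)@T[:3,:3].T+T[:3,3]
m=(uu>=292)&(uu<=342)&(vv>296)&(vv<328)
gray=cv2.cvtColor(w["image"],cv2.COLOR_BGR2GRAY)
b=m&(gray>150); q=c[b]; print(len(q),np.percentile(q,[1,50,99],axis=0).round(1), np.argwhere(b).min(0),np.argwhere(b).max(0))
# circle fit of y,z
A=np.c_[2*q[:,1],2*q[:,2],np.ones(len(q))]; r=np.linalg.lstsq(A,(q[:,1:]**2).sum(1),rcond=None)[0]; print(r[:2],np.sqrt(r[2]+r[0]**2+r[1]**2))
from scipy.optimize import least_squares
f=least_squares(lambda p:np.hypot(q[:,1]-p[0],q[:,2]-p[1])-5,[-28,0],loss="soft_l1");print(f.x)
# cheeks tops
for x0,x1 in((265,290),(345,372)):
    mm=(uu>x0)&(uu<x1)&(vv>300)&(vv<340); k=c[mm];k=k[np.abs(k[:,1]+35)<6]; print(np.percentile(k,[2,50,98],axis=0).round(1))
# box side / pleats
mm=(uu>285)&(uu<350)&(vv>197)&(vv<228); k=c[mm]; k=k[(k[:,1]>0)&(k[:,1]<90)]
print(len(k)); A=np.c_[k[:,1],k[:,0],np.ones(len(k))]; print(np.linalg.lstsq(A,k[:,2],rcond=None)[0], np.percentile(k,[2,98],axis=0))
E
```

```text
1420 [[ -21.9  -33.2 -150.3]
 [   0.2  -31.     0.8]
 [  23.2  154.5    4.2]] [300 292] [327 342]
[   7.57971046 -137.07512174] 144.13649638855628
[-27.1307172   -1.56331019]
[[-19.3 -35.3  -9.5]
 [-15.1 -34.1  -0.5]
 [-10.8 -30.3   7.9]]
[[ 11.6 -35.3  -9.5]
 [ 16.1 -34.1  -0.5]
 [ 20.9 -31.2   7.9]]
1914
[2.44733031e-02 3.84226763e-04 1.71635884e+01] [[-17.11120879  16.61159734  16.87029585]
 [ 18.17201079  63.15720524  19.43049987]]
```

```bash
python3 - <<'E'
from plan import *
b=np.array([.5,-27.1,-.8])
T=throat-75*sx+np.array([0,0,50.])
go(Rhang,T-Rhang@b)
E
```

```text
row [-0.8801, 0.0686, -0.0804] [-0.1453, -0.3783, 0.1014] mm 265.9269668536833 rows 7.027366278357902
cmd [451.8 299.2 177.7]
```

Emit:
play_rows([
  [-1,-0.8801,0.0686,-0.0804,-0.1453,-0.3783,0.1014],
  [-1,-0.8801,0.0686,-0.0804,-0.1453,-0.3783,0.1014],
  [-1,-0.8801,0.0686,-0.0804,-0.1453,-0.3783,0.1014],
  [-1,-0.8801,0.0686,-0.0804,-0.1453,-0.3783,0.1014],
  [-1,-0.8801,0.0686,-0.0804,-0.1453,-0.3783,0.1014],
  [-1,-0.8801,0.0686,-0.0804,-0.1453,-0.3783,0.1014],
  [-1,-0.8801,0.0686,-0.0804,-0.1453,-0.3783,0.1014],
  [-1,-0.8801,0.0686,-0.0804,-0.1453,-0.3783,0.1014],
  [-1,-0.8801,0.0686,-0.0804,-0.1453,-0.3783,0.1014],
  [-1,-0.8801,0.0686,-0.0804,-0.1453,-0.3783,0.1014],
  [-1,-0.8801,0.0686,-0.0804,-0.1453,-0.3783,0.1014],
  [-1,-0.8801,0.0686,-0.0804,-0.1453,-0.3783,0.1014],
])

```text
time_s: 6.98
ee_pos: [451.8, 299.1, 177.9]
tcp_rot: [[0.968, 0.001, 0.251], [-0.251, 0.0, 0.968], [0.001, -1.0, 0.001]]
contact_force: [0.3, 0.8, -1.9]
finger_gap: 43.0
```

```bash
python3 snap.py h0 wrist side; python3 - <<'E'
from h import *; import plan as p
s,d=pickle.load(open("h0.pkl","rb")); w=d["wrist"]
print(p.load()[0].round(3).tolist())
vv,uu=np.mgrid[0:400,0:640]
P=world(w,uu.ravel(),vv.ravel(),s).reshape(400,640,3)
D=P-p.throat; L=np.stack([D@p.sx,D@p.sy,D[...,2]],-1)
m=(np.abs(L[...,1])<25)&(L[...,0]>-16)&(L[...,0]<30)&(L[...,2]>-20)&(L[...,2]<10)
q=L[m];print(len(q),np.percentile(q,[1,50,99],axis=0).round(1))
for a in range(-16,30,3):
    k=q[(q[:,0]>=a)&(q[:,0]<a+3)]
    if len(k)>5: print(a,len(k),np.percentile(k[:,1:],[3,50,97],axis=0).round(1).tolist())
cv2.imwrite("pics/h0c.png",cv2.resize(d["side"]["image"][230:380,200:380],None,fx=4,fy=4,interpolation=cv2.INTER_CUBIC))
E
```

```text
6.975 [451.82 299.08 177.93] [[0.968, 0.0008, 0.2509], [-0.2509, 0.0003, 0.968], [0.0006, -1.0, 0.0005]] [ 0.3  0.8 -1.9] 42.98132725242763 [0.366 0.161 1.743 0.    1.237 0.619]
[[0.968, 0.0, 0.25], [-0.25, 0.0, 0.968], [0.0, -1.0, 0.0]]
2599 [[-14.2  -6.1  -6.5]
 [  9.9  -0.4   2. ]
 [ 29.6   5.4   4.4]]
-16 89 [[-5.5, 1.4], [-0.5, 3.2], [4.9, 4.3]]
-13 193 [[-5.8, -4.6], [-0.5, 2.8], [5.2, 4.8]]
-10 146 [[-6.0, -6.5], [-0.1, -5.3], [5.4, -3.9]]
-7 150 [[-6.0, -6.5], [-0.1, -5.3], [5.3, -4.0]]
-4 161 [[-5.9, -6.3], [-0.5, -5.1], [5.3, -4.0]]
-1 144 [[-5.9, -6.3], [-0.3, -5.1], [5.3, -3.8]]
2 168 [[-5.8, -6.5], [-0.3, -5.2], [5.3, -3.8]]
5 144 [[-5.8, -6.3], [-0.3, -5.1], [5.2, -4.0]]
8 171 [[-5.8, -6.2], [-0.5, -4.7], [5.2, 3.4]]
11 182 [[-5.9, 1.7], [-0.0, 2.9], [5.4, 4.0]]
14 201 [[-5.8, 1.6], [-0.4, 2.7], [5.4, 3.9]]
17 188 [[-5.8, 1.5], [-0.4, 2.8], [5.4, 4.1]]
20 186 [[-6.2, 1.4], [-0.4, 2.9], [5.3, 4.1]]
23 203 [[-6.2, 1.5], [-0.4, 2.9], [5.3, 4.1]]
26 205 [[-6.1, 1.2], [-0.4, 2.7], [5.2, 4.1]]
29 68 [[-5.7, 1.6], [-0.4, 2.8], [4.8, 3.9]]
```

View pics/wrist_h0.png

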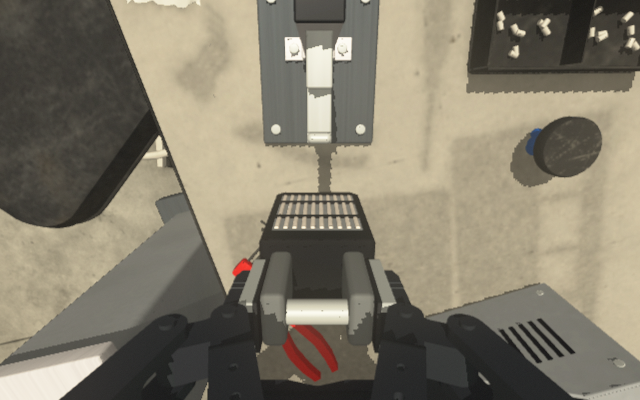

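View pics/h0c.png

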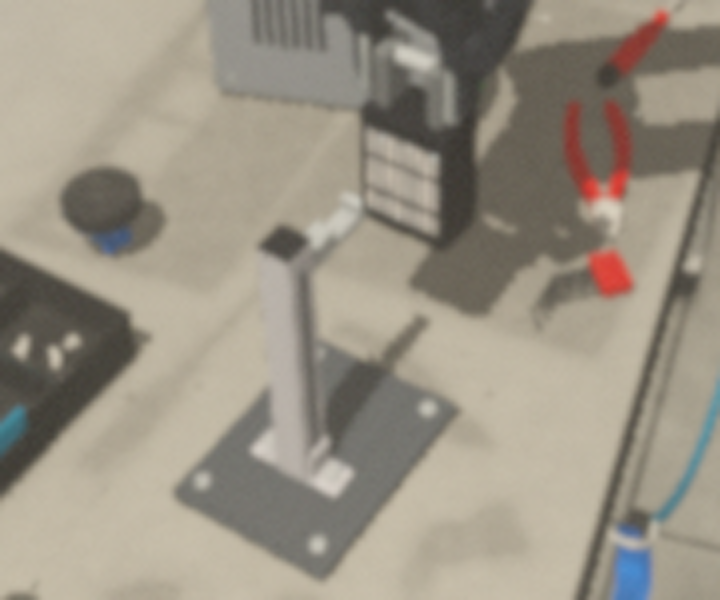

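Emit:
play_rows([
  [-1,0,0.08,0,0,0,0],
  [-1,0,0.1217,0,0,0,0],
  [-1,0,0.1217,0.04,0,0,0],
  [-1,0,0.1217,0.12,0,0,0],
  [-1,0,0.1217,0.19,0,0,0],
  [-1,0,0.1217,0.25,0,0,0],
  [-1,0,0.1217,0.25,0,0,0],
  [-1,0,0.1217,0.25,0,0,0],
])

```text
time_s: 8.07
ee_pos: [470.6, 371.8, 141.4]
tcp_rot: [[0.968, 0.0, 0.25], [-0.25, -0.0, 0.968], [0.0, -1.0, -0.0]]
contact_force: [0.0, -0.9, -1.3]
finger_gap: 43.1
```

```bash
 python3 -c "
from plan import *
apply([0,.1217,.25],[0,0,0]);print(load()[1])"; python3 snap.py h1 wrist side; python3 - <<'E'
from h import *
s,d=pickle.load(open("h1.pkl","rb"))
a=cv2.resize(d["side"]["image"][230:380,220:370],(600,600),interpolation=cv2.INTER_CUBIC)
cv2.imwrite("pics/h1c.png",a)
E
```

```text
[470.60667692 371.804728   141.17754782]
8.075 [470.56 371.83 141.39] [[0.9683, 0.0002, 0.2499], [-0.2499, -0.0001, 0.9683], [0.0002, -1.0, -0.0001]] [ 0.  -0.9 -1.3] 43.138420533418135 [ 0.471  0.327  1.619 -0.     1.195  0.724]
```

View pics/wrist_h1.png

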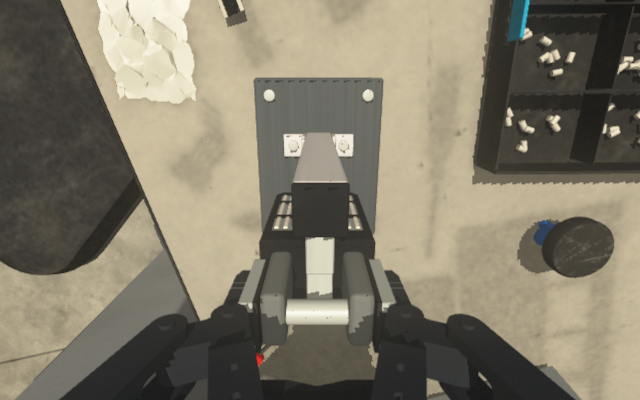

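View pics/h1c.png

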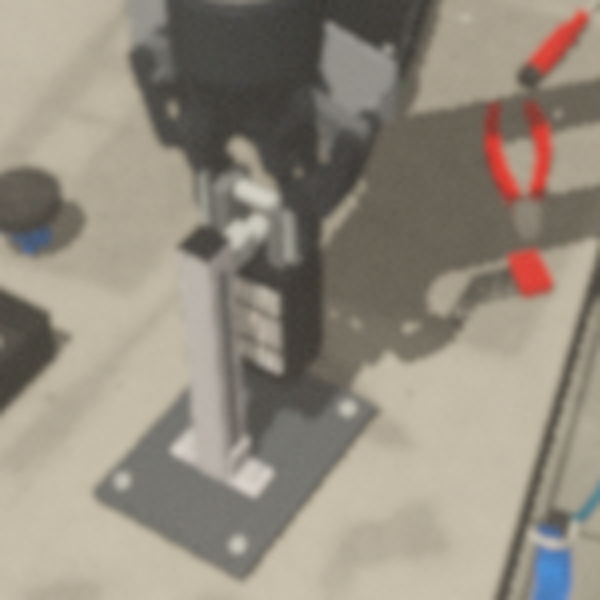

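Emit:
play_rows([
  [-1,0,0.02,0,0,0,0],
  [-1,0,0.035,0,0,0,0],
  [-1,0,0.045,0,0,0,0],
  [-1,0,0.045,0,0,0,0],
  [-1,0,0.045,0,0,0,0],
])

```text
time_s: 8.8
ee_pos: [470.7, 371.8, 127.6]
tcp_rot: [[0.968, 0.0, 0.25], [-0.25, 0.0, 0.968], [0.0, -1.0, 0.0]]
contact_force: [0.2, -0.3, -2.3]
finger_gap: 42.9
```

```bash
 python3 -c "
from plan import *
apply([0,.045,0],[0,0,0]);print(load()[1])"; python3 snap.py h2 wrist side; python3 - <<'E'
from h import *
s,d=pickle.load(open("h2.pkl","rb"))
a=cv2.resize(d["side"]["image"][250:340,240:330],(500,500),interpolation=cv2.INTER_CUBIC)
b=cv2.resize(d["wrist"]["image"][170:350,230:410],(500,500),interpolation=cv2.INTER_CUBIC)
cv2.imwrite("pics/h2c.png",cv2.resize(np.hstack([a,b]),(800,400)))
E
```

```text
[470.60834224 371.80505455 127.67754792]
8.8 [470.65 371.82 127.63] [[0.9682, 0.0002, 0.2503], [-0.2503, 0.0001, 0.9682], [0.0002, -1.0, 0.0002]] [ 0.2 -0.3 -2.3] 42.87456655888668 [0.471 0.344 1.628 0.    1.17  0.724]
```

View pics/h2c.png

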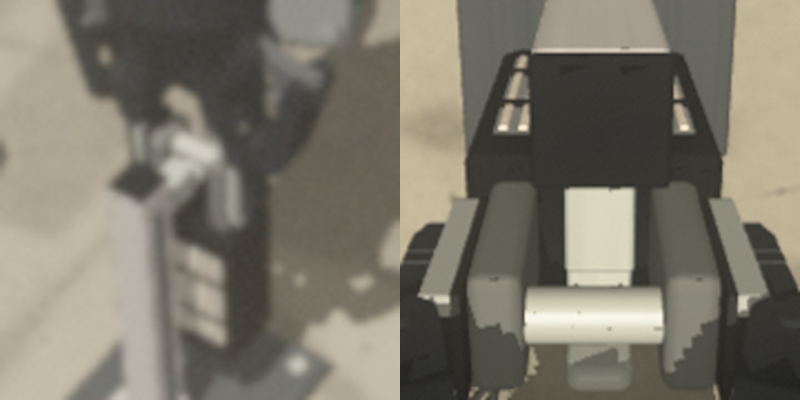

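Emit:
play_rows([
  [-0.2,0,0.002,0,0,0,0],
  [0.2,0,0.002,0,0,0,0],
  [1,0,0.002,0,0,0,0],
  [1,0,0.002,0,0,0,0],
  [1,0,0.002,0,0,0,0],
  [1,0,0.002,0,0,0,0],
])

```text
time_s: 9.65
ee_pos: [470.6, 371.8, 127.1]
tcp_rot: [[0.968, 0.0, 0.25], [-0.25, 0.0, 0.968], [0.0, -1.0, 0.0]]
contact_force: [-0.4, 0.3, 0.3]
finger_gap: 85.1
```

```bash
 python3 -c "
from plan import *
apply([0,.002,0],[0,0,0]);print(load()[1])"; python3 snap.py h3 wrist
```

```text
[470.60841625 371.80506906 127.07754793]
9.65 [470.64 371.8  127.12] [[0.9682, 0.0002, 0.2503], [-0.2503, 0.0001, 0.9682], [0.0002, -1.0, 0.0001]] [-0.4  0.3  0.3] 85.08354726182044 [ 0.471  0.344  1.628 -0.     1.169  0.724]
```

View pics/wrist_h3.png

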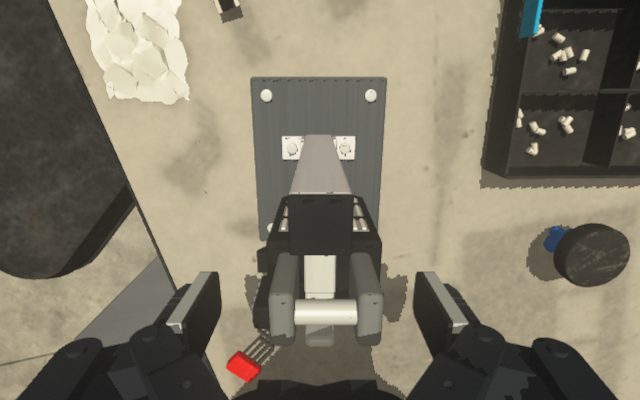

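Emit:
play_rows([
  [1,0,-0.1,0,0,0,0],
  [1,0,-0.25,0,0,0,0],
  [1,0,-0.4,0,0,0,0],
  [1,0,-0.5,0,0,0,0],
  [1,0,-0.5,-0.2,0,0,0],
  [1,0,-0.5,-0.2,0,0,0],
])

```text
time_s: 10.45
ee_pos: [454.5, 311.3, 276.9]
tcp_rot: [[0.968, -0.001, 0.252], [-0.252, -0.001, 0.968], [-0.001, -1.0, -0.001]]
contact_force: [0.8, 0.8, -0.7]
finger_gap: 85.4
```

```bash
 python3 -c "
from plan import *
apply([0,-.5,-.2],[0,0,0]);print(load()[1])"; python3 snap.py h4 wrist side; python3 - <<'E'
from h import *; import plan as p
s,d=pickle.load(open("h4.pkl","rb")); w=d["wrist"]
vv,uu=np.mgrid[0:400,0:640]
P=world(w,uu.ravel(),vv.ravel(),s).reshape(400,640,3)
D=P-p.throat; L=np.stack([D@p.sx,D@p.sy,D[...,2]],-1)
m=(np.abs(L[...,1])<34)&(np.abs(L[...,0])<18)&(L[...,2]>4.7)&(L[...,2]<12)
q=L[m];print("cheek tops",len(q),np.percentile(q,[1,50,99],axis=0).round(1))
m=(np.abs(L[...,1])<12)&(np.abs(L[...,0])<9)&(L[...,2]>-2)&(L[...,2]<9)
q=L[m];print("bar",len(q),np.percentile(q,[2,50,98],axis=0).round(1))
a=cv2.resize(d["side"]["image"][250:340,240:330],(400,400),interpolation=cv2.INTER_CUBIC)
b=cv2.resize(w["image"][60:260,220:420],(400,400),interpolation=cv2.INTER_CUBIC)
cv2.imwrite("pics/h4c.png",np.hstack([a,b]))
E
```

```text
[455.57378549 313.71085711 277.07428928]
10.45 [454.49 311.29 276.86] [[0.9676, -0.0008, 0.2524], [-0.2524, -0.0012, 0.9676], [-0.0005, -1.0, -0.0013]] [ 0.8  0.8 -0.7] 85.37512652018867 [ 3.850e-01  9.200e-02  1.614e+00 -1.000e-03  1.437e+00  6.410e-01]
cheek tops 947 [[-11.1 -23.8   4.7]
 [  0.1   3.2   6.3]
 [ 11.4  24.5   8.2]]
bar 477 [[ -6.7 -11.8   0.1]
 [  0.5   0.9   4.1]
 [  7.2  11.4   6.8]]
```

View pics/h4c.png

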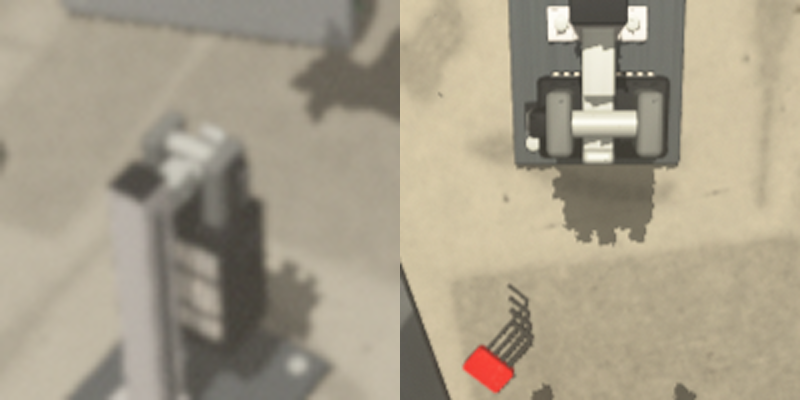

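```bash
 python3 - <<'E'
from plan import *
go(R0,np.array([450,20,300.])); go(R0,np.array([430,-260,300.]))
E
```

```text
row [0.227, -0.0764, -0.9525] [-0.0, -0.0805, 0.0] mm 294.6455479045967 rows 4.714328766473547
cmd [450.  20. 300.]
row [-0.0666, -0.0001, -0.9334] [-0.0, -0.0, 0.0] mm 280.7319036019953 rows 4.491710457631926
cmd [ 430. -260.  300.]
```

Emit:
play_rows([
  [1,0.227,-0.0764,-0.9525,0,-0.0805,0],
  [1,0.227,-0.0764,-0.9525,0,-0.0805,0],
  [1,0.227,-0.0764,-0.9525,0,-0.0805,0],
  [1,0.227,-0.0764,-0.9525,0,-0.0805,0],
  [1,0.227,-0.0764,-0.9525,0,-0.0805,0],
  [1,0.227,-0.0764,-0.9525,0,-0.0805,0],
])

```text
time_s: 11.3
ee_pos: [451.0, 17.5, 300.6]
tcp_rot: [[1.0, 0.001, 0.005], [-0.005, -0.001, 1.0], [0.001, -1.0, -0.001]]
contact_force: [-0.8, 1.1, 0.6]
finger_gap: 85.4
```

Emit:
play_rows([
  [1,-0.0666,-0.0001,-0.9334,0,0,0],
  [1,-0.0666,-0.0001,-0.9334,0,0,0],
  [1,-0.0666,-0.0001,-0.9334,0,0,0],
  [1,-0.0666,-0.0001,-0.9334,0,0,0],
  [1,-0.0666,-0.0001,-0.9334,0,0,0],
  [1,-0.0666,-0.0001,-0.9334,0,0,0],
  [1,-0.0666,-0.0001,-0.9334,0,0,0],
])

```text
time_s: 12.18
ee_pos: [430.8, -258.6, 299.7]
tcp_rot: [[1.0, -0.0, -0.001], [0.001, 0.001, 1.0], [-0.0, -1.0, 0.001]]
contact_force: [0.1, -0.8, 0.8]
finger_gap: 85.4
```

```bash
python3 snap.py sp0 wrist scene
```

```text
12.175 [ 430.84 -258.61  299.72] [[1.0, -0.0, -0.0014], [0.0014, 0.0012, 1.0], [-0.0, -1.0, 0.0012]] [ 0.1 -0.8  0.8] 85.4176995353133 [-7.780e-01 -3.600e-02  1.699e+00  1.000e-03  1.479e+00 -7.790e-01]
```

View pics/wrist_sp0.png

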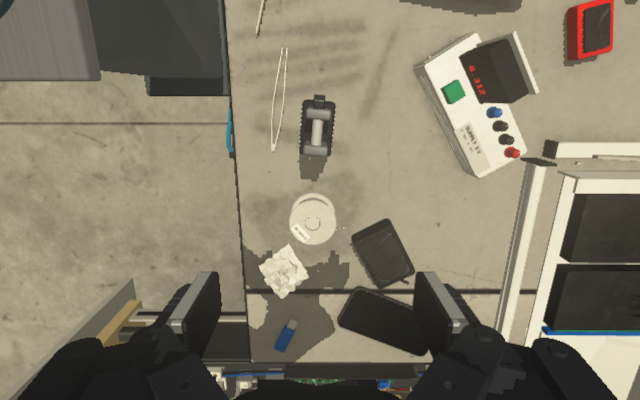

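```bash
python3 - <<'E'
from h import *; import plan as p
s,d=pickle.load(open("sp0.pkl","rb")); w=d["wrist"]
cv2.imwrite("pics/sp0c.png",cv2.resize(w["image"][80:250,260:430],(680,680),interpolation=cv2.INTER_CUBIC))
vv,uu=np.mgrid[0:400,0:640]
P=world(w,uu.ravel(),vv.ravel(),s).reshape(400,640,3)
r=(uu>290)&(uu<345)&(vv>85)&(vv<190)
for lo,hi in[(116,126),(100,124),(75,88)]:
    m=r&(P[...,2]>lo)&(P[...,2]<hi);q=P[m];print(lo,len(q),q.mean(0).round(1),cv2.minAreaRect(q[:,:2].astype(np.float32)),np.median(q[:,2]))
g=cv2.cvtColor(w["image"],cv2.COLOR_BGR2GRAY)
m=r&(P[...,2]>100)&(P[...,2]<120)&(g>140); q=P[m]; print("bar",len(q),q.mean(0),cv2.minAreaRect(q[:,:2].astype(np.float32)))
m=(uu>285)&(uu<345)&(vv>185)&(vv<250)&(P[...,2]>15); q=P[m];print("spool",len(q),q.min(0),q.max(0),q.mean(0))
m=(uu>265)&(uu<295)&(vv>40)&(vv<155)&(g>190); q=P[m];print("tweez",np.percentile(q,[2,98],axis=0).round(1))
m=(uu>400)&(uu<530)&(vv>20)&(vv<180)&(P[...,2]>20); q=P[m];print("psu",len(q),np.percentile(q,[1,99],axis=0).round(1))
E
```

```text
116 790 [ 430.3 -207.3  118.5] ((430.3367919921875, -207.2774200439453), (50.09840774536133, 23.635229110717773), 86.0802230834961) 118.61327202859091
100 922 [ 430.3 -207.6  117.7] ((430.28204345703125, -207.09674072265625), (52.04377746582031, 23.655393600463867), 85.76461791992188) 118.28355081533378
75 821 [ 429.8 -207.6   81.4] ((429.9735412597656, -210.16539001464844), (55.66338348388672, 33.936214447021484), 85.22242736816406) 81.3787463725898
bar 324 [ 431.03818684 -208.73557375  117.53791033] ((431.9860534667969, -209.32321166992188), (37.90388488769531, 19.430429458618164), 89.68716430664062)
spool 1691 [ 393.48088751 -364.11549575   15.65143625] [ 454.40743568 -177.74965914  442.12344586] [ 424.50650957 -331.02562074   40.13736783]
tweez [[ 371.7 -243.3    3.8]
 [ 393.7 -126.6    9.1]]
psu 11271 [[ 545.8 -264.8   24.3]
 [ 669.9 -119.7  119.2]]
```

View pics/sp0c.png

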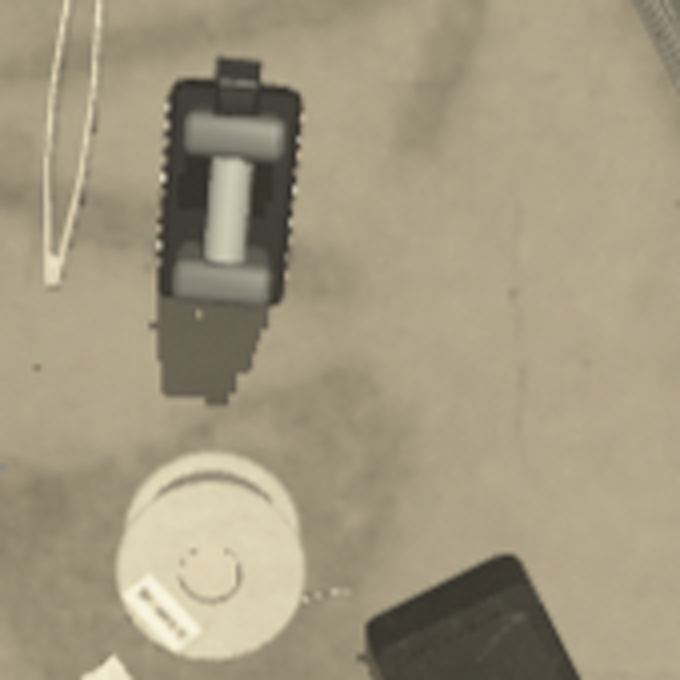

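```bash
cat >> plan.py <<'E'
ang=np.radians(-4.7); syv=np.array([-np.sin(ang),np.cos(ang),0]); Rsp=rot(-syv,np.array([0,0,-1.])); spare=np.array([430.1,-210.,113.])
E
python3 - <<'E'
from plan import *
print(syv)
go(Rsp,spare+np.array([0,0,62.]))
E
```

```text
[0.08193851 0.99663739 0.        ]
row [0.0003, 0.4167, 0.1667] [-0.0, 0.5261, 0.0] mm 134.6421490470202 rows 8.850280373831778
cmd [ 430.1 -210.   175. ]
```

Emit:
play_rows([
  [1,0.0003,0.4167,0.1667,0,0.5261,0],
  [1,0.0003,0.4167,0.1667,0,0.5261,0],
  [1,0.0003,0.4167,0.1667,0,0.5261,0],
  [1,0.0003,0.4167,0.1667,0,0.5261,0],
  [1,0.0003,0.4167,0.1667,0,0.5261,0],
  [1,0.0003,0.4167,0.1667,0,0.5261,0],
  [1,0.0003,0.4167,0.1667,0,0.5261,0],
  [1,0.0003,0.4167,0.1667,0,0.5261,0],
  [1,0.0003,0.4167,0.1667,0,0.5261,0],
  [1,0.0003,0.4167,0.1667,0,0.5261,0],
  [1,0.0003,0.4167,0.1667,0,0.5261,0],
])

```text
time_s: 13.65
ee_pos: [430.4, -209.4, 175.2]
tcp_rot: [[-0.078, 0.0, 0.997], [-0.997, -0.0, -0.078], [0.0, -1.0, 0.0]]
contact_force: [-0.0, -0.5, -0.3]
finger_gap: 85.6
```

```bash
python3 snap.py sp1 wrist; python3 - <<'E'
from h import *; import plan as p
s,d=pickle.load(open("sp1.pkl","rb")); w=d["wrist"]
for a in [(0,0,0),(0,12,0),(0,-12,0),(12,22,7),(-12,22,7),(12,-22,7),(-12,-22,7),(17,28,-31),(17,-28,-31)]:
    X=p.spare+a[0]*np.cross(p.syv,[0,0,1])+a[1]*p.syv+np.array([0,0,a[2]]); print(a,proj(w,X,s).round(1))
E
```

```text
13.65 [ 430.36 -209.37  175.18] [[-0.0779, 0.0004, 0.997], [-0.997, -0.0002, -0.0779], [0.0001, -1.0, 0.0004]] [-0.  -0.5 -0.3] 85.58423875135587 [-0.702  0.023  1.899  0.     1.219  0.947]
(0, 0, 0) [317.6 226.1]
(0, 12, 0) [299.2 226. ]
(0, -12, 0) [335.9 226.2]
(12, 22, 7) [282.3 212.1]
(-12, 22, 7) [283.3 247.3]
(12, -22, 7) [353.1 212.5]
(-12, -22, 7) [351.6 247.6]
(17, 28, -31) [279.  188.2]
(17, -28, -31) [356.3 188.6]
```

View pics/wrist_sp1.png

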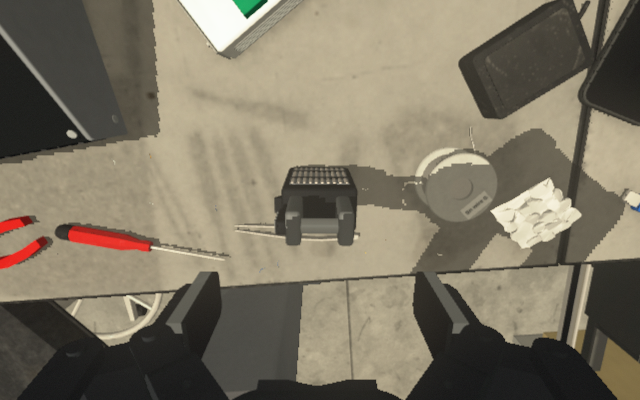

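```bash
python3 - <<'E'
from h import *
s,d=pickle.load(open("sp1.pkl","rb")); w=d["wrist"]
cv2.imwrite("pics/sp1c.png",cv2.resize(w["image"][155:255,265:375],None,fx=6,fy=6,interpolation=cv2.INTER_CUBIC))
E
```

```text
(no output)
```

View pics/sp1c.png

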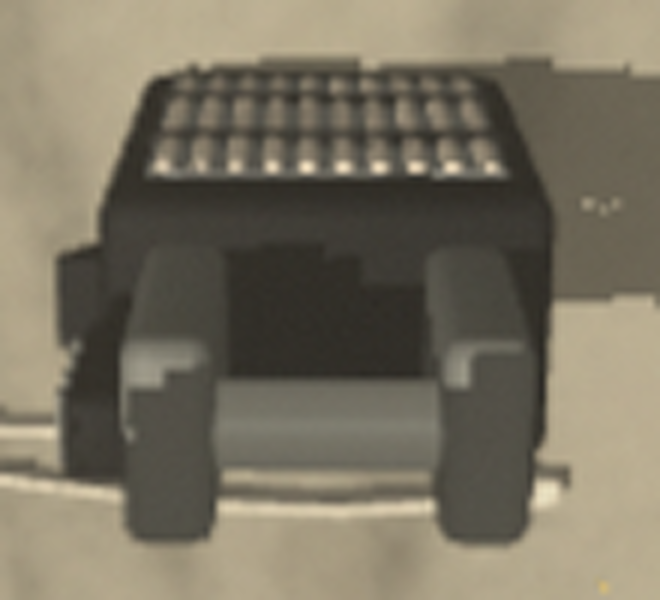

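Emit:
play_rows([
  [1,0.006,0.1,0,0,0,0],
  [1,0.006,0.2,0,0,0,0],
  [1,0.006,0.28,0,0,0,0],
  [1,0.006,0.2967,0,0,0,0],
  [1,0.006,0.2967,0,0,0,0],
  [-1,0.006,0.2967,0,0,0,0],
  [-1,0.006,0.2967,0,0,0,0],
  [-1,0.006,0.2967,0,0,0,0],
  [-1,0.006,0.2967,0,0,0,0],
  [-1,0.006,0.2967,0,0,0,0],
  [-1,0.006,0.2967,0,0,0,0],
])

```text
time_s: 15.08
ee_pos: [430.5, -212.1, 87.0]
tcp_rot: [[-0.082, 0.001, 0.997], [-0.997, -0.001, -0.082], [0.001, -1.0, 0.001]]
contact_force: [-1.9, 1.8, 6.2]
finger_gap: 43.4
```

```bash
 python3 -c "
from plan import *
apply([.006,.2967,0],[0,0,0]);print(load()[1])"; python3 snap.py sp2 wrist
```

```text
[ 429.96460555 -211.78698718   85.98841771]
15.075 [ 430.55 -212.05   86.96] [[-0.0818, 0.0013, 0.9966], [-0.9966, -0.0007, -0.0818], [0.0006, -1.0, 0.0014]] [-1.9  1.8  6.2] 43.399628008531145 [-0.706  0.159  1.958  0.     1.023  0.947]
```

View pics/wrist_sp2.png

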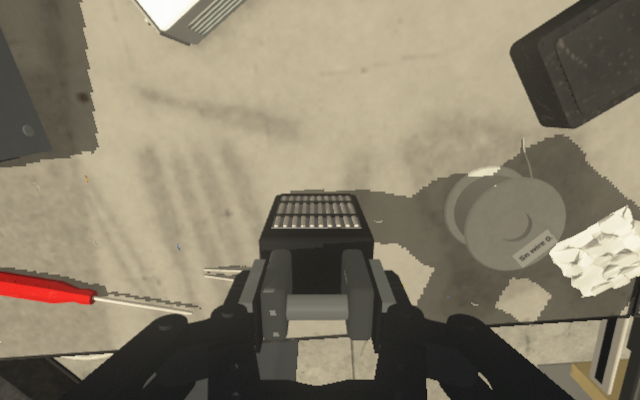

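Emit:
play_rows([
  [-1,0,-0.06,0,0,0,0],
  [-1,0,-0.2,0,0,0,0],
  [-1,0,-0.4,0,0,0,0],
  [-1,0,-0.45,0,0,0,0],
  [-1,0,-0.45,0,0,0,0],
])

```text
time_s: 15.75
ee_pos: [430.2, -212.1, 221.5]
tcp_rot: [[-0.082, 0.002, 0.997], [-0.997, -0.001, -0.082], [0.001, -1.0, 0.002]]
contact_force: [0.3, -0.1, -1.2]
finger_gap: 43.4
```

```bash
 python3 -c "
from plan import *
apply([0,-.45,0],[0,0,0]);print(load()[1])"; python3 snap.py sp3 wrist
cat > held.py <<'E'
import sys
from h import *
from scipy.optimize import least_squares
s,d=pickle.load(open(sys.argv[1]+".pkl","rb")); w=d["wrist"]
T=w["tool_from_camera"]; vv,uu=np.mgrid[0:400,0:640]; z=w["z_map"].astype(float)
c=np.stack([(uu-w["cx"])/w["fx"]*z,(vv-w["cy"])/w["fy"]*z,z],-1)@T[:3,:3].T+T[:3,3]
q=c[(uu>=293)&(uu<=340)&(vv>296)&(vv<328)]; q=q[(q[:,1]>-36)&(q[:,1]<-24)&(abs(q[:,2])<8)]
print(len(q)); f=least_squares(lambda p:np.hypot(q[:,1]-p[0],q[:,2]-p[1])-5,[-27,0],loss="soft_l1",f_scale=.5);print("bar yz",f.x)
for x0,x1 in((262,292),(343,376)):
    k=c[(uu>x0)&(uu<x1)&(vv>295)&(vv<342)];k=k[np.abs(k[:,1]+34)<2]; print("cheek",np.percentile(k,[2,50,98],axis=0).round(1).tolist())
k=c[(uu>285)&(uu<350)&(vv>197)&(vv<228)]; k=k[(k[:,1]>0)&(k[:,1]<90)]
a=np.linalg.lstsq(np.c_[k[:,1],k[:,0],np.ones(len(k))],k[:,2],rcond=None)[0]; print("face z=a*y+b*x+c",a,"bar z from face",a[2]-27*a[0]-17)
for v in (200,215,240):
    r=c[v,250:390]; r=r[(r[:,2]>5)&(r[:,2]<25)&(r[:,1]<90)]; 
    if len(r): print(v,"box x",r[:,0].min(),r[:,0].max(),r[:,1].mean())
E
python3 held.py g2; python3 held.py sp3
```

```text
[ 429.94795235 -211.79025262  220.98841665]
15.75 [ 430.24 -212.05  221.54] [[-0.0819, 0.0016, 0.9966], [-0.9966, -0.0013, -0.0819], [0.0011, -1.0, 0.0017]] [ 0.3 -0.1 -1.2] 43.36083376071691 [-0.706 -0.029  1.851  0.     1.317  0.947]
1242
bar yz [-27.33102335  -1.32059727]
cheek [[-20.5, -35.4, -10.5], [-16.1, -34.1, -0.2], [-11.0, -32.2, 9.6]]
cheek [[11.8, -35.4, -10.1], [16.8, -34.1, 0.2], [21.7, -32.3, 9.6]]
face z=a*y+b*x+c [2.44733031e-02 3.84226763e-04 1.71635884e+01] bar z from face -0.49719083230323946
200 box x -27.56489241171023 26.965869053402507 56.87452832053153
215 box x -26.850897678549444 26.64563231561986 30.8257548620342
240 box x -27.864010925635863 27.577232369668376 4.07813047203237
1103
bar yz [-2.58981149e+01  2.43639717e-02]
cheek [[-20.5, -34.0, -10.2], [-16.5, -33.0, -0.5], [-12.5, -32.1, 9.3]]
cheek [[12.9, -35.3, -9.7], [17.5, -32.7, 0.1], [21.8, -32.0, 9.3]]
face z=a*y+b*x+c [ 6.58666592e-03 -9.30054159e-04  1.77362934e+01] bar z from face 0.5584534410927482
200 box x -27.536473168249366 26.310548509644224 58.77571483516761
215 box x -27.369146872787532 26.315012966598875 32.4280015636718
240 box x -27.598456535605173 27.2700017521273 5.524349907692707
```

```bash
python3 - <<'E'
from h import *; import plan as p
from scipy.ndimage import map_coordinates
for nm,k in(("d0","wrist"),("pre","wrist"),("g0","wrist"),("g2","wrist"),("h0","side"),("stand","side")):
    try: s,d=pickle.load(open(nm+".pkl","rb")); w=d[k]
    except Exception as e: print(nm,e); continue
    # rectify plate plane: x -45..45, y -50..50 at .25 mm
    xs=np.arange(45,-45,-.2); ys=np.arange(50,-50,-.2)
    X=p.home-33*p.n+xs[:,None,None]*p.xv+ys[None,:,None]*p.yv
    uv=proj(w,X,s); im=cv2.remap(w["image"],uv[...,0].astype(np.float32),uv[...,1].astype(np.float32),cv2.INTER_CUBIC)
    im=np.clip(im.astype(float)*2.2,0,255).astype(np.uint8)
    for i in(-19,19): cv2.line(im,(0,int((45-i)*5)),(25,int((45-i)*5)),(0,0,255),1)
    for i in(-30,30): cv2.line(im,(int((50-i)*5),0),(int((50-i)*5),25),(0,0,255),1)
    cv2.imwrite(f"pics/rect_{nm}.png",im)
a=[cv2.imread(f"pics/rect_{n}.png") for n in("d0","pre","g2","h0")]
cv2.imwrite("pics/rects.png",cv2.resize(np.vstack([np.hstack(a[:2]),np.hstack(a[2:])]),(660,594)))
E
```

```text
(no output)
```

View pics/rects.png

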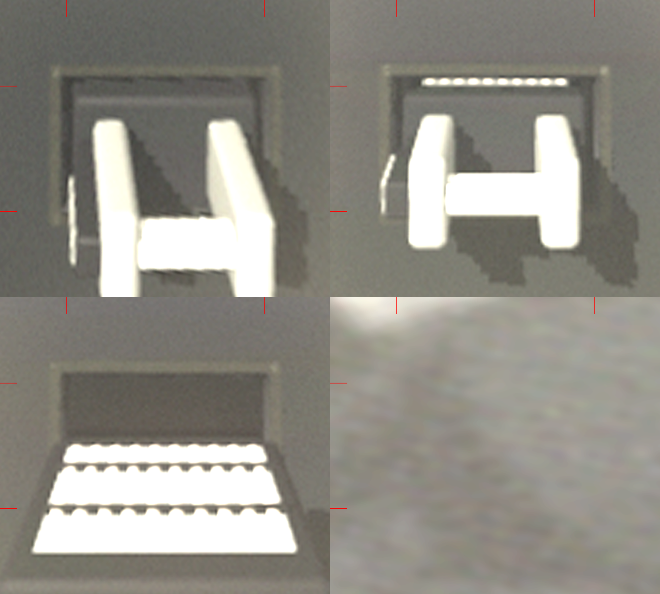

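```bash
python3 - <<'E'
import cv2,numpy as np
a=cv2.imread("pics/rect_d0.png");b=cv2.imread("pics/rect_pre.png")
c=np.hstack([a[80:400,50:200],a[80:400,360:460],b[80:400,50:200],b[80:400,360:460]])
c=np.clip((c.astype(float)-60)*1.8,0,255).astype(np.uint8)
cv2.imwrite("pics/rz.png",cv2.resize(c,(750,480)))
E
```

```text
(no output)
```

View pics/rz.png

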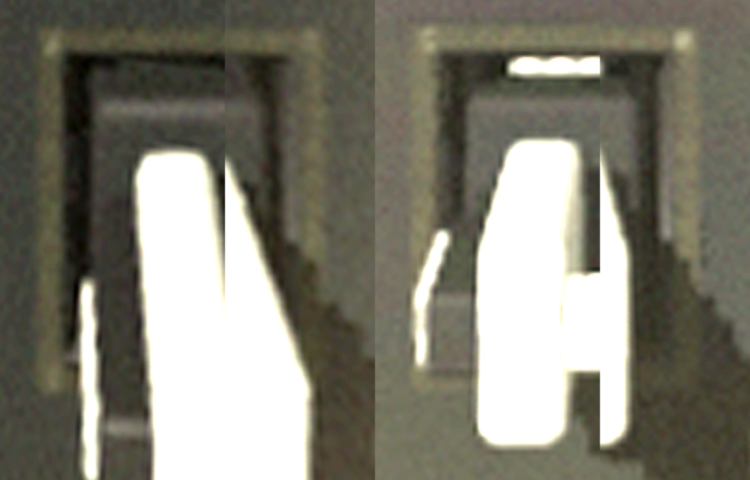

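```bash
cat >> plan.py <<'E'
home2=home+1.5*xv+.2*yv; bs=np.array([.2,-26.,.4])
E
python3 - <<'E'
from plan import *
go(Rbay,home2+110*n-Rbay@bs)
E
```

```text
row [-0.8505, 0.0833, 0.153] [0.1662, -0.0566, 0.0152] mm 260.44737011534596 rows 4.1671579218455355
cmd [496.6  38.7 196. ]
```

Emit:
play_rows([
  [-1,-0.8505,0.0833,0.153,0.1662,-0.0566,0.0152],
  [-1,-0.8505,0.0833,0.153,0.1662,-0.0566,0.0152],
  [-1,-0.8505,0.0833,0.153,0.1662,-0.0566,0.0152],
  [-1,-0.8505,0.0833,0.153,0.1662,-0.0566,0.0152],
  [-1,-0.8505,0.0833,0.153,0.1662,-0.0566,0.0152],
  [-1,-0.8505,0.0833,0.153,0.1662,-0.0566,0.0152],
  [-1,-0.8505,0.0833,0.153,0.1662,-0.0566,0.0152],
  [-1,-0.8505,0.0833,0.153,0.1662,-0.0566,0.0152],
])

```text
time_s: 16.8
ee_pos: [496.5, 37.5, 195.5]
tcp_rot: [[0.097, 0.497, 0.862], [-0.995, 0.049, 0.084], [-0.0, -0.866, 0.499]]
contact_force: [0.4, -0.5, -1.2]
finger_gap: 43.4
```

```bash
python3 snap.py in0 wrist; python3 held.py in0; cat > rect.py <<'E'
import sys
from h import *; import plan as p
nm=sys.argv[1]; s,d=pickle.load(open(nm+".pkl","rb")); w=d["wrist"]
R,c=p.load(); s=dict(s,tcp_rot=R,ee_pos=c)   # commanded pose
xs=np.arange(45,-15,-.1); ys=np.arange(40,-40,-.1)
X=p.home2-33*p.n+xs[:,None,None]*p.xv+ys[None,:,None]*p.yv
uv=proj(w,X,s); im=cv2.remap(w["image"],uv[...,0].astype(np.float32),uv[...,1].astype(np.float32),cv2.INTER_CUBIC)
im=np.clip((im.astype(float)-20)*4,0,255).astype(np.uint8)
cv2.line(im,(0,260),(799,260),(0,0,255),1)
for i in(-30,30): cv2.line(im,(400-i*10,0),(400-i*10,599),(0,0,255),1)
cv2.imwrite(f"pics/rect_{nm}.png",im)
E
python3 rect.py in0
```

```text
16.8 [496.46  37.46 195.5 ] [[0.0975, 0.4969, 0.8623], [-0.9952, 0.049, 0.0843], [-0.0003, -0.8664, 0.4993]] [ 0.4 -0.5 -1.2] 43.41650324070618 [-0.291 -0.314  2.239  0.282  0.748  1.021]
1100
bar yz [-25.94039006  -0.09965434]
cheek [[-20.7, -34.2, -10.7], [-16.6, -33.0, -0.3], [-12.6, -32.1, 9.2]]
cheek [[12.7, -35.4, -10.1], [17.2, -32.7, 0.0], [21.7, -32.0, 9.0]]
face z=a*y+b*x+c [ 5.53349337e-03 -7.83771689e-05  1.75800036e+01] bar z from face 0.4305992647450587
200 box x -27.657252206762898 26.109471671070114 59.947848984048946
215 box x -27.699254099126772 26.297882593904838 32.45074372583222
240 box x -27.68968705342629 27.418722082085 5.447954381974709
```

View pics/rect_in0.png

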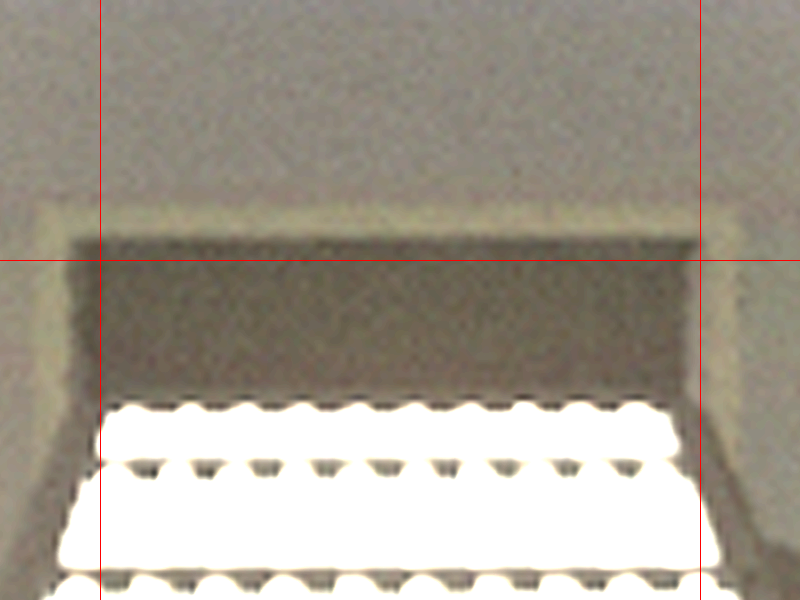

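View pics/wrist_in0.png

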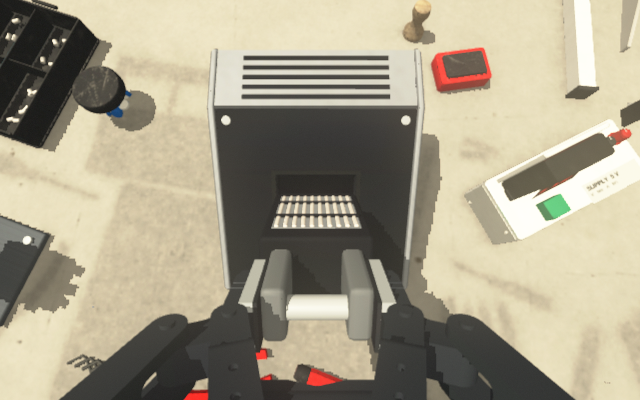

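Emit:
play_rows([
  [-1,-0.0013,0.05,0.001,0,0,0],
  [-1,-0.0013,0.085,0.001,0,0,0],
  [-1,-0.0013,0.105,0.001,0,0,0],
  [-1,-0.0013,0.125,0.001,0,0,0],
  [-1,-0.0013,0.15,0.001,0,0,0],
  [-1,-0.0013,0.15,0.001,0,0,0],
])

```text
time_s: 17.6
ee_pos: [519.0, 41.5, 156.5]
tcp_rot: [[0.1, 0.497, 0.862], [-0.995, 0.05, 0.086], [-0.001, -0.867, 0.499]]
contact_force: [-0.1, -0.3, -0.8]
finger_gap: 43.2
```

```bash
 python3 -c "
from plan import *
apply([-.0013,.15,.001],[0,0,0]);print(load()[1])"; python3 snap.py in1 wrist; python3 -c "
from h import *
s,d=pickle.load(open('in1.pkl','rb'));print(s['tcp_rot'].T@s['contact_force'],s['moment'])
cv2.imwrite('pics/in1c.png',cv2.resize(d['wrist']['image'][150:350,210:430],None,fx=3,fy=3,interpolation=cv2.INTER_CUBIC))"; python3 held.py in1
```

```text
[519.22126587  41.4041695  157.19451891]
17.6 [519.03  41.53 156.55] [[0.1, 0.4966, 0.8622], [-0.995, 0.0503, 0.0864], [-0.0005, -0.8665, 0.4992]] [-0.1 -0.3 -0.8] 43.220375628095624 [-0.261 -0.174  2.222  0.308  0.623  1.001]
[ 0.24438192  0.57159255 -0.5250496 ] [-0.02378181  0.43673893 -0.05220226]
1102
bar yz [-25.91886772  -0.14915675]
cheek [[-20.6, -34.1, -10.6], [-16.6, -32.9, -0.5], [-12.5, -32.1, 9.2]]
cheek [[12.8, -35.3, -10.2], [17.4, -32.7, -0.3], [21.7, -32.0, 9.1]]
face z=a*y+b*x+c [5.74104959e-03 4.30060359e-04 1.75583629e+01] bar z from face 0.4033545482590739
200 box x -44.460648845130954 48.18503981906124 64.61618245960084
215 box x -27.555309315325044 26.195614582030906 32.62931299586751
240 box x -27.729862710051236 27.183497822603492 5.549697036543773
```

View pics/in1c.png

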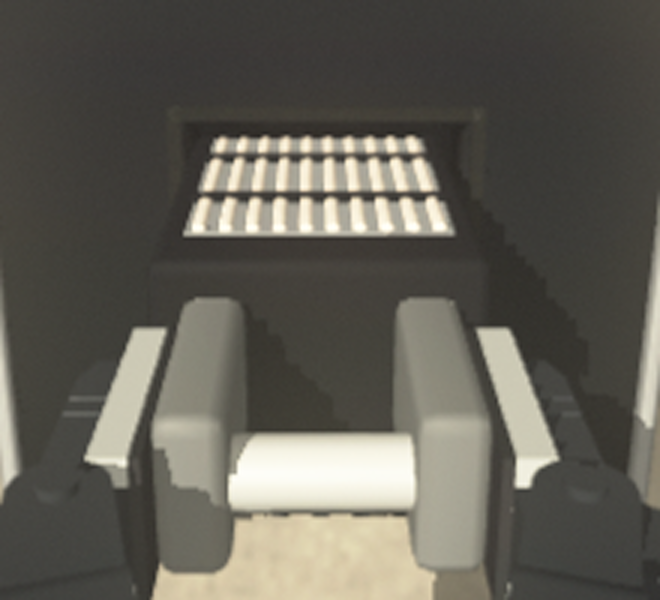

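Emit:
play_rows([
  [-1,0,0.04,0,0,0,0],
  [-1,0,0.08,0,0,0,0],
  [-1,0,0.12,0,0,0,0],
  [-1,0,0.16,0,0,0,0],
  [-1,0,0.19,0,0,0,0],
  [-1,0,0.21,0,0,0,0],
  [-1,0,0.21,0,0,0,0],
])

```text
time_s: 18.52
ee_pos: [550.5, 44.6, 102.4]
tcp_rot: [[0.1, 0.497, 0.862], [-0.995, 0.05, 0.086], [-0.0, -0.866, 0.5]]
contact_force: [0.5, -0.1, -0.9]
finger_gap: 42.9
```

```bash
 python3 -c "
from plan import *
apply([0,.21,0],[0,0,0]);print(load()[1])"; python3 snap.py in2 wrist; python3 -c "
from h import *
import plan as p
s,d=pickle.load(open('in2.pkl','rb'));print(s['tcp_rot'].T@s['contact_force'],s['moment'], (s['ee_pos']+s['tcp_rot']@p.bs-p.home2)@np.stack([p.xv,p.yv,p.n],1))"; python3 held.py in2
```

```text
[550.57033578  44.55480379 102.63895714]
18.525 [550.51  44.65 102.37] [[0.0999, 0.4971, 0.8619], [-0.995, 0.0502, 0.0864], [-0.0004, -0.8662, 0.4996]] [ 0.5 -0.1 -0.9] 42.879427859085794 [-0.231  0.023  2.179  0.37   0.467  0.948]
[ 0.15297077  1.00944082 -0.02127689] [-0.02899388  0.39066299  0.0475704 ] [0.152141   0.49190477 1.77377999]
1097
bar yz [-25.91174215  -0.15667121]
cheek [[-20.6, -34.0, -10.5], [-16.6, -33.0, -0.5], [-12.5, -32.1, 9.2]]
cheek [[12.8, -35.0, -10.2], [17.4, -32.7, -0.3], [21.7, -32.0, 9.1]]
face z=a*y+b*x+c [-4.95515937e-01  2.73001157e-04  3.21518198e+01] bar z from face 28.530750054451744
240 box x -32.55394824632651 34.94357078964443 6.023707871109989
```

Still free, ~2 mm above the floor. Press down in small steps.

Emit:
play_rows([
  [-1,0,0.004,0,0,0,0],
  [-1,0,0.007,0,0,0,0],
  [-1,0,0.009,0,0,0,0],
  [-1,0,0.009,0,0,0,0],
])

```text
time_s: 19.08
ee_pos: [552.0, 44.7, 101.3]
tcp_rot: [[0.1, 0.498, 0.861], [-0.995, 0.05, 0.087], [0.0, -0.866, 0.501]]
contact_force: [-11.9, -0.5, 13.0]
finger_gap: 43.1
```

```bash
 python3 -c "
from plan import *
apply([0,.009,0],[0,0,0]);print(load()[1])"; python3 snap.py in3 wrist; python3 -c "
from h import *
import plan as p
s,d=pickle.load(open('in3.pkl','rb'));print(s['tcp_rot'].T@s['contact_force'],s['moment'], (s['ee_pos']+s['tcp_rot']@p.bs-p.home2)@np.stack([p.xv,p.yv,p.n],1))"; python3 held.py in3
```

```text
[551.91386734  44.68983097 100.30086164]
19.075 [552.03  44.73 101.28] [[0.1004, 0.4983, 0.8612], [-0.9949, 0.0501, 0.087], [0.0003, -0.8655, 0.5008]] [-11.9  -0.5  13. ] 43.09989728912666 [-0.23   0.029  2.177  0.373  0.463  0.945]
[ -0.72964919 -17.20487686  -3.78982633] [-0.24503574  1.05753403 -0.12316135] [0.88951821 0.42622789 0.06858533]
1098
bar yz [-25.96817961  -0.15701208]
cheek [[-20.6, -34.2, -10.6], [-16.6, -33.0, -0.6], [-12.6, -32.1, 9.0]]
cheek [[12.7, -35.0, -10.1], [17.2, -32.8, -0.3], [21.7, -32.1, 8.9]]
face z=a*y+b*x+c [1.96195653e+00 6.48958967e-03 1.45616405e+01] bar z from face -55.41118588856672
240 box x -31.977715741618553 34.96449685123111 5.823376623834514
```

Emit:
play_rows([
  [-0.2,0,0,0,0,0,0],
  [0.2,0,0,0,0,0,0],
  [1,0,0,0,0,0,0],
  [1,0,0,0,0,0,0],
  [1,0,0,0,0,0,0],
  [1,0,0,0,0,0,0],
])

```text
time_s: 19.88
ee_pos: [552.0, 44.6, 100.3]
tcp_rot: [[0.1, 0.498, 0.862], [-0.995, 0.05, 0.086], [-0.0, -0.866, 0.5]]
contact_force: [-1.2, 0.5, -0.4]
finger_gap: 85.3
```

```bash
python3 snap.py in4 wrist
```

```text
19.875 [551.95  44.64 100.27] [[0.0997, 0.4976, 0.8616], [-0.995, 0.0499, 0.0863], [-0.0001, -0.866, 0.5001]] [-1.2  0.5 -0.4] 85.34606998889788 [-0.23   0.031  2.177  0.373  0.461  0.945]
```

View pics/wrist_in4.png

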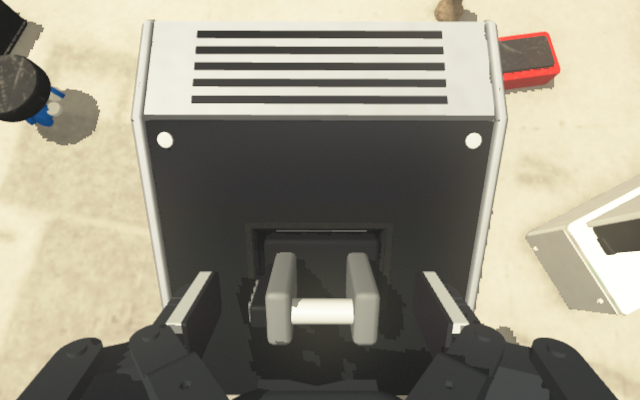

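```bash
python3 - <<'E'
from plan import *
go(Rbay,home+72*n)
E
```

```text
row [0.0026, -0.3291, -0.0047] [-0.0, -0.0, -0.0] mm 98.7431486230817 rows 1.5798903779693072
cmd [501.6  38.9 185.1]
```

Emit:
play_rows([
  [1,0,-0.1,0,0,0,0],
  [1,0,-0.2,0,0,0,0],
  [1,0.0026,-0.3291,-0.0047,0,0,0],
  [1,0.0026,-0.3291,-0.0047,0,0,0],
  [1,0.0026,-0.3291,-0.0047,0,0,0],
  [1,0.0026,-0.3291,-0.0047,0,0,0],
])

```text
time_s: 20.68
ee_pos: [501.2, 39.1, 183.6]
tcp_rot: [[0.1, 0.495, 0.863], [-0.995, 0.051, 0.086], [-0.001, -0.867, 0.498]]
contact_force: [0.1, -0.2, -0.0]
finger_gap: 85.3
```

```bash
python3 snap.py fin wrist side scene; python3 - <<'E'
from h import *; import plan as p
a=[]
for nm in("pre","fin"):
    s,d=pickle.load(open(nm+".pkl","rb")); w=d["wrist"]
    vv,uu=np.mgrid[0:400,0:640]
    P=world(w,uu.ravel(),vv.ravel(),s).reshape(400,640,3)-p.home
    L=np.stack([P@p.xv,P@p.yv,P@p.n],-1)
    q=L[(uu>225)&(uu<260)&(vv>130)&(vv<270)];pl=np.median(q[:,2])
    q=L[(uu>260)&(uu<375)&(vv>185)&(vv<250)&(L[...,2]>5)&(L[...,2]<12)];print(nm,"plate",pl,"cheek top",np.percentile(q,[1,50,99],axis=0).round(1).tolist(),"top-plate",np.median(q[:,2])-pl)
    q=L[(uu>255)&(uu<375)&(vv>185)&(vv<250)&(L[...,2]>-20)&(L[...,2]<3)&(L[...,1]>20)];print("pad y max",np.percentile(q[:,1],[50,95,99]))
    a.append(cv2.resize(w["image"][165:260,255:375],(400,317),interpolation=cv2.INTER_CUBIC))
cv2.imwrite("pics/cmp.png",np.hstack(a))
cv2.imwrite("pics/finside.png",cv2.resize(d["side"]["image"][170:390,230:400],None,fx=2.7,fy=2.7,interpolation=cv2.INTER_CUBIC))
E
```

```text
20.675 [501.19  39.06 183.64] [[0.0998, 0.4955, 0.8629], [-0.995, 0.0507, 0.086], [-0.0011, -0.8671, 0.4981]] [ 0.1 -0.2 -0. ] 85.34361638398588 [-0.283 -0.278  2.239  0.29   0.713  1.013]
pre plate -33.18406960817398 cheek top [[-11.7, -21.1, 5.0], [0.1, 4.7, 6.6], [10.8, 26.8, 8.3]] top-plate 39.81089199106439
pad y max [25.51436157 29.21829553 29.61501356]
fin plate -33.15490464231391 cheek top [[-11.1, -22.3, 5.0], [0.6, 8.1, 6.4], [11.8, 25.4, 8.1]] top-plate 39.585194577983565
pad y max [24.94383397 27.96807724 28.28459368]
```

View pics/cmp.png

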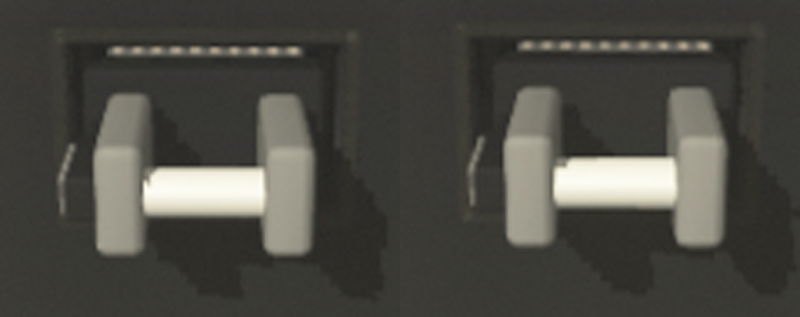

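View pics/finside.png

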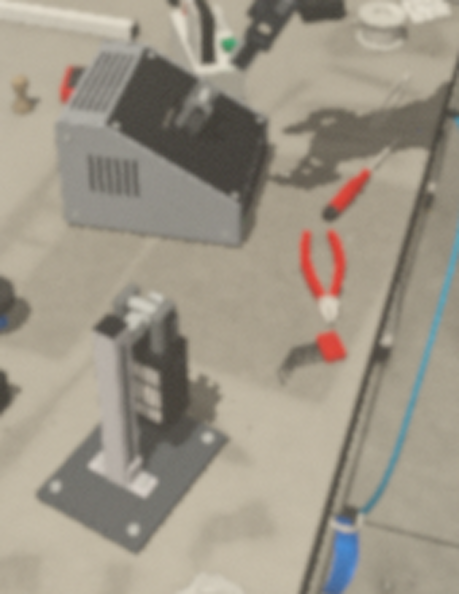

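```bash
python3 -c "
from rig import bot
print(bot.close_job()); s=bot.sense(); print(s['time_s'],s['contact_force'])"
```

```text
the job is handed in; nothing more can be done
None
the job is handed in; nothing more can be done
```

The filter change is finished and handed in at about 20.7 s of the 61 s allowed; the hand-in gave no verdict. I squeezed the used cartridge's latch, drew it out of the bay and hung it by its bar on the stand's hook. I then took the spare from the bench, slid it into the bay until it met the floor (about 17 N), let go and backed off along the bay's axis.

**Last checks:**
- **Used cartridge:** it was released and hung upright in the throat. The bar was centred along the hook to within about 0.5 mm. It slid about 3 mm sideways when I let go, by eye, against the 10 mm allowed. The final side picture shows it still there.
- **Spare cartridge:** its handle stands 39.6 mm above the plate, against 39.8 mm for the used one when it was latched. Its tab stands out from the cheek as far as the used one's did, and it was released.
- **Arm:** it stood about 100 mm clear of the bay with practically no contact force.
- **Other things on the bench:** the tools seen in the side picture looked undisturbed. I did not measure each item against its starting position.

**Disagreement:** the measured arm pose differed from the commanded one by up to about 1.5 mm at rest, and more (2.7 mm) just after fast moves. I therefore set the insertion from the camera's view of the mouth relative to the held cartridge; it went in with no side force.

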